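# Turn the bracket at the edge sander and lock the magnet on

### The job

One edge of the steel T-bracket has been sanded: turn the bracket half way round, rib still up, and set it down on the brass-striped magnet plate with its rusty raw edge flat against the sander's belt, and let go. Then switch the plate's magnet on: lift the red locking collar on the lever, swing the lever right over to its other end and let the collar drop back down. Leave the other things around the sander and on the bench where they are.

Things in the scene. Friction and masses are not known exactly. Their poses are not given: they have to be found in the camera images.
- bracket_mid (a point): middle of the welded steel T-bracket (0.55-0.88 kg), 30 mm above its underside, z up. Base plate 90 (x) x 80 (y) x 8 mm, lying on the sander's bed; on its centre line an upright rib, 70 long (x), 10 thick (y), top 60 mm above the underside: grip the rib across its thickness. Plate's +y edge: rusty orange, raw; -y edge: bright, sanded. It starts bright edge towards the belt, clear of it
- raw_edge (a point): middle of the bracket's raw, rusty orange edge (the plate's +y edge), 4 mm above its underside; axes as the bracket's
- belt_face (a point): middle of the flat face of the edge sander's dark blue belt (stopped, rigid), 57 mm above the table. x runs level along the belt; the face looks to -y; z up. The flat face is 240 mm long and reaches from 32 to 82 mm above the table
- sander: the fixed edge sander; origin on the table below belt_face, same axes. Belt loop: y 0 to 70 mm, top 88 mm high; motor y 70 to 160 mm, up to 140 mm high. Grey bed in front of the belt: top 30 mm above the table, x -170 to 170, out to y -200 mm. Flush in it the magnet plate, steel with thin brass stripes, x -100 to 100, y -158 to -3 mm
- lever_pivot (a point): hinge centre of the magnet lever, inside the grey switch box, 30 mm above the table. z up, y the hinge axis. The lever swings in this frame's x-z plane, from leaning 0.35 rad (20 degrees) to -x (off) over to leaning 0.35 rad to +x (on)
- switch: the fixed grey switch box, 110 (x) x 60 (y) x 60 mm high, on the table beyond the bed's outer edge; origin under its middle, axes as lever_pivot. A yellow tooth, 12 mm long (x), stands on the middle of its top, up to 74 mm above the table
- magnet_lever (a joint): angle of the magnet lever: 0 off (leaning to -x), 0.70 on (leaning to +x); it stays where it is left (slight friction). A steel rod, 12 mm across, with a black cap 20 mm across whose top is 124 mm from the pivot
- collar_mid (a point): middle of the red locking collar, a sleeve 32 mm across and 35 mm long that slides on the lever; 77.5 mm from the pivot along the lever when down. z points up along the lever, y is the hinge axis. It can be gripped from above across y, and then lifted and swung with the lever
- lock_collar (a joint): how far the collar is lifted along the lever, m: 0 down, 0.016 fully up; a spring pulls it down (3 N, 5.4 N fully up). When down, a steel tongue under it stands beside the yellow tooth and stops the lever; lifted 12 mm or more it passes over the tooth, and it drops down on the other side when let go at the end of the swing
- cleaning_stick: amber rubber belt-cleaning stick, 120 x 32 x 32 mm, lying on the sander's bed near its outer edge; leave it alone
- oil_can: small can with a yellow label, 52 mm across, 90 mm tall, standing on the table near the switch; leave it alone
- offcut: rusty flat steel offcut, 110 x 40 x 12 mm, lying on the table near the switch; leave it alone
- hammer: hammer lying on the table to the left; leave it alone
- wire_brush: brush lying on the table to the right; leave it alone
- mug: blue mug standing on the table to the right; leave it alone
- clamp: bar clamp with an orange handle, lying on the table to the left; leave it alone
Mind the look-alikes: they are no part of the job. Leave any green look-alike of the switch alone.

How it is judged (in metres and radians):
On the way, in this order (a step that is already met when the one before it is completed fails the run):
1. the bracket stands on the magnet plate, rib up, raw edge flat against the belt, and is let go (y of raw_edge in the frame of belt_face between -0.005 and 0.004 m and angle between the x axis of bracket_mid and the x axis of belt_face, either way round below 0.06 rad and angle between bracket_mid's own z axis and vertical below 0.06 rad and x of raw_edge in the frame of belt_face between -0.06 and 0.06 m and height (world z) of raw_edge between 0.03 and 0.038 m and contact force between the fingers and bracket below 0.3 N), for 0.2 s.
2. the lever is swung over to on (value of joint magnet_lever above 0.6 rad), for 0.1 s.
At the end, for the whole second after the job is handed in: The bracket rests rib up on the magnet plate, its raw edge within 5 mm of the belt's face and parallel to it within 0.06 rad, its middle within 60 mm of the belt's middle along the belt; the lever is at 0.6 rad or more and the collar is down within 4 mm; the bracket is at rest (y of raw_edge in the frame of belt_face between -0.005 and 0.004 m and angle between the x axis of bracket_mid and the x axis of belt_face, either way round below 0.06 rad and angle between bracket_mid's own z axis and vertical below 0.06 rad and x of raw_edge in the frame of belt_face between -0.06 and 0.06 m and height (world z) of raw_edge between 0.03 and 0.038 m and value of joint magnet_lever above 0.6 rad and value of joint lock_collar below 0.004 m and linear speed of bracket below 0.02 m/s); the robot touches nothing.
It fails at once if a thing that should be left alone (stick, can, offcut, hammer, brush, mug, clamp) is shifted by more than 30 mm (distance of any of cleaning_stick, oil_can, offcut, hammer, wire_brush, mug, clamp from where it was at the start of the episode above 0.03 m).
It also fails if it takes over 54 s, if anything falls off the work surface, if the arm or the gripper's body presses on something with over 40 N, if the wrist force passes 120 N, or if a joint passes its speed limit or range.

### The arm

A 6-joint arm with a two-finger parallel gripper is mounted at the origin on the work surface. World frame = base frame: x ahead of the robot, y to its left, z up, the work surface at z = 0. Lengths are in m, angles in degrees, forces in N, time in s.
With the tool pointing down it reaches from about 0.25 to 0.725 m from the base axis. Payload 9.7 kg.
Tool frame: the origin (TCP) lies between the finger pads; the fingertips stand 11 mm ahead of it and the grasp point (between the pads) lies 8 mm behind it; z points along the fingers, x is the direction in which the jaws open and shut, and the axes are right-handed (so a half turn about z gives the same grasp; the last joint's range is limited). The gripper opens to 85 mm and grips with 20 to 120 N. Pads are 22 mm wide; open, the fingers measure 114 mm over their backs; the gripper's body (76 mm by 85 mm) begins 54 mm behind the grasp point. The pads swing forward as they close: fully open they stand 13 mm farther back than shut.
Start: joints at [73.74, 4.979, 10.078, 95.1, 0, 90], TCP at [0.154, 0.528, 0.222] pointing down, gripper open.
Joint ranges: [-179.16, 179.16], [-48.56, 103.87], [-65.8, 70.77], [-126.05, 130.52], [-82.76, 87.17], [-180, 180]. Speed limits (degrees/s): [127.2, 127.2, 147.25, 180, 180, 180].

### API

Orientations are given as [roll, pitch, yaw] about the fixed x, y, z axes, in that order (R = Rz(yaw) Ry(pitch) Rx(roll)).
In Python, from workcell import get_obs, camera, job_done, spotter gives the robot as it stands.
- The arm moves only by the tool play_rows, never from a script. Its argument "rows" is a list of rows, each a list of 3 entries, a list of its own where there are three numbers: the closure, from 0 (fully open) to 1 (shut), then the shift along the tool's x, y, z in cm, then the turn, a rotation vector about the tool's x, y, z in degrees. In form: [[claw, [x, y, z], [wx, wy, wz]], ...]. A call has 1 to 12 rows; each row shifts and turns the pose as measured when the row begins, along the tool's axes as they then stand; what a row does not reach is not made up. A row lasts 1/10 s, in which the tool goes at most 50 mm and 8.59 degrees, less where a joint would pass 70% of its speed; a pose out of reach is approached as far as the arm can. A call is refused whole if a number of a shift passes 5 or a number of a turn 8.59, either way. A call with a gripper value outside its range is refused whole. The fingers move at their own pace and stop on an object; "newtons" is the grip in N (left out, the last holds). Time passes only in rows, so rows that do not move let the fingers close. It gives the time, the measured TCP pose, the force and the opening at its end, in the units of the state.
- get_obs(): the state, without advancing time (a new reading comes with each control period).
- camera(name): name is "scene" or "top"; returns a dict with "img" (420x560x3 uint8, red, green, blue), "intrinsics" (3x3 intrinsics, pixels), "xyz" and "orientation" of the camera in the world. Camera axes: x right, y down, z forward; pixel columns grow to the right and rows downward; lengths in m; the calibration is good to about 2 mm. A picture is of the moment at which its call begins. There is no depth.
- job_done(): hands the job in, once; it reports no verdict.
Trained networks look in a picture, given as the dict that the camera call returned (one of the last four; its "shot" number tells which), for a name from the list of things; names that differ only in an ending like _2 or _b are one class to them, and where a whole thing is asked for, a point or a joint stands for the part that bears it (a point fixed in the world has none). Each returns a list of dicts, best first, with "confidence" (0 to 1); they miss things now and then, are a little off and sometimes report something else, mostly with a low value. They report only what shows in the picture. A call takes as long as a camera call. They do not tell look-alikes from the thing itself.
- spotter.spot_in(picture, thing): "point" ([x, y, z] in m, in world coordinates, good to about 4 mm: the middle of the surface that is visible of it).
- spotter.trace(picture, thing): "pixels" (420x560 bool, what is visible of it).
The state is a dict: "time": time; "q": joint angles; "qd": joint speeds; "joint_efforts": joint torques, N m; "ee_pos": TCP position; "tcp_rot": TCP orientation; "wrist_force": force on the tool from outside, world axes, zero at the start; "torque": the same for the moment, N m; "opening": finger opening in m.
Only numpy, scipy, OpenCV 4.12 (cv2) and the standard library are available. Lean on these libraries where they do the work, as an engineer would, in place of code of your own. Each camera call takes 0.05 s, during which the arm holds its last target.

## Working session

There is one attempt and no reset: what is moved stays moved. The work goes in short steps, Python scripts to look and compute and a tool call to move; the robot and the scene stay as the last step left them, time stands still between calls to the robot, and variables do not carry over. Pictures are saved under pics/ and viewed, and the job is handed in when it is done.

Besides the shell and the picture viewer there is one more tool, called after "Call:" in YAML: its name, and indented under it one key for each argument. play_rows: Moves the arm, as the interface text tells. Its arguments: {"type":"object","properties":{"rows":{"type":"array","items":{"type":"array"}},"newtons":{"type":"number"}},"required":["rows"]}

```bash
mkdir -p pics; ls; python3 - <<'E'
from workcell import get_obs,camera,spotter
import cv2,json
o=get_obs();print(o)
for n in ["scene","top"]:
    p=camera(n);cv2.imwrite(f"pics/{n}0.png",p["img"][:,:,::-1])
    print(n,p["intrinsics"],p["xyz"],p["orientation"])
    for t in ["bracket_mid","raw_edge","belt_face","sander","switch","magnet_lever","collar_mid","cleaning_stick","oil_can","offcut"]:
        try:
            r=spotter.spot_in(p,t);print(t,[(d["point"],round(d["confidence"],2)) for d in r[:3]])
        except Exception as e: print(t,e)
E
```

```text
pics
{'time': 0.0, 'q': array([ 7.37406066e+01,  5.01091943e+00,  1.00326807e+01,  9.50997339e+01,
       -1.72467103e-04,  9.00007725e+01]), 'qd': array([-0.01120424,  0.04747636,  0.060518  , -0.10112706,  0.03387612,
        0.05830926]), 'joint_efforts': array([-1.42451468e-04, -5.20386529e+01,  4.64809048e+01,  1.60941010e-02,
       -2.54491238e-05,  3.62357014e-06]), 'ee_pos': array([0.153922  , 0.52775721, 0.22086893]), 'tcp_rot': array([1.79999826e+02, 7.79725978e-02, 7.37398341e+01]), 'wrist_force': array([-0.14626869,  0.4831599 ,  0.93342354]), 'torque': array([ 0.00264406,  0.00244836, -0.0013559 ]), 'opening': 0.08551679025339053}
scene [[529.58470689   0.         282.70480043]
 [  0.         529.58470689 212.36244429]
 [  0.           0.           1.        ]] [1.40150979 0.47699272 1.54334888] [-145.64748114   -0.18274289  119.69731787]
bracket_mid [([0.6132, -0.0359, 0.0418], 0.91)]
raw_edge [([0.615, -0.0375, 0.0371], 0.68)]
belt_face [([0.5979, 0.0589, 0.029], 0.61), ([0.4265, -0.4823, 0.0231], 0.4)]
sander [([0.6023, 0.0598, 0.0325], 0.86), ([0.6126, -0.0379, 0.04
[... 675 characters left out ...]
93725   -0.64838105  -91.36613146]
bracket_mid [([0.6007, -0.0444, 0.0391], 0.76), ([0.4351, -0.2615, 0.0128], 0.36)]
raw_edge [([0.6012, -0.0425, 0.0376], 0.63)]
belt_face [([0.5409, 0.0417, 0.0319], 0.71)]
sander [([0.5444, 0.0431, 0.0334], 0.72)]
switch [([0.7442, -0.3446, 0.0616], 0.78), ([0.5984, -0.2106, 0.0573], 0.74)]
magnet_lever [([0.5755, -0.2173, 0.1219], 0.61)]
collar_mid [([0.7291, -0.3489, 0.1147], 0.59), ([0.5833, -0.2092, 0.1191], 0.58), ([0.6649, -0.1184, 0.0613], 0.58)]
cleaning_stick [([0.6671, -0.1172, 0.0655], 0.65)]
oil_can [([0.7543, -0.1922, 0.0899], 0.96), ([0.5987, -0.2084, 0.0632], 0.21)]
offcut [([0.4331, -0.2599, 0.0104], 0.87), ([0.5405, 0.0407, 0.0313], 0.25)]
```

View pics/scene0.png

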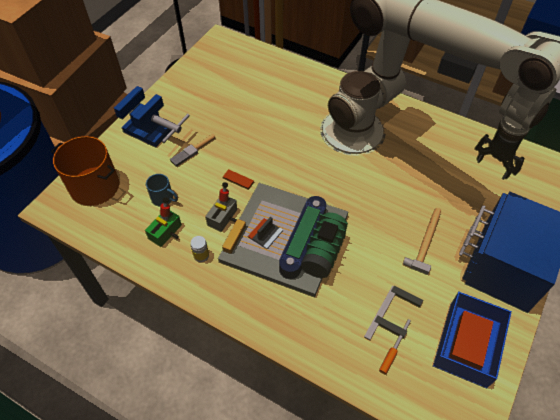

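View pics/top0.png

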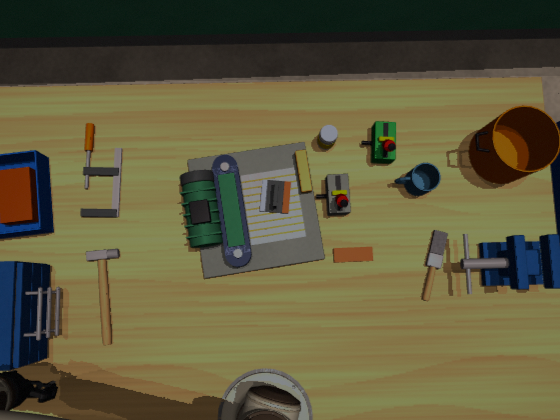

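```bash
python3 - <<'E'
import cv2
a=cv2.imread("pics/top0.png")[130:290,170:410];cv2.imwrite("pics/t1.png",cv2.resize(a,(792,528),interpolation=cv2.INTER_CUBIC))
a=cv2.imread("pics/scene0.png")[170:300,130:360];cv2.imwrite("pics/s1.png",cv2.resize(a,(796,450),interpolation=cv2.INTER_CUBIC))
E
```

```text
(no output)
```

View pics/t1.png

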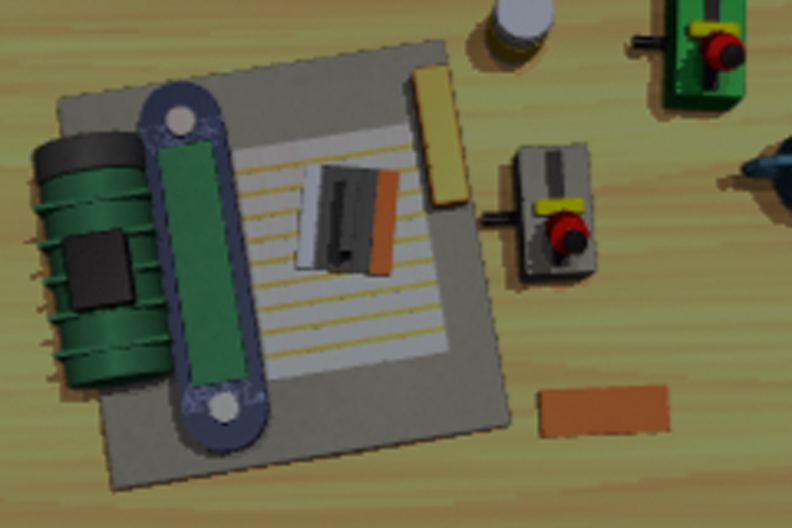

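View pics/s1.png

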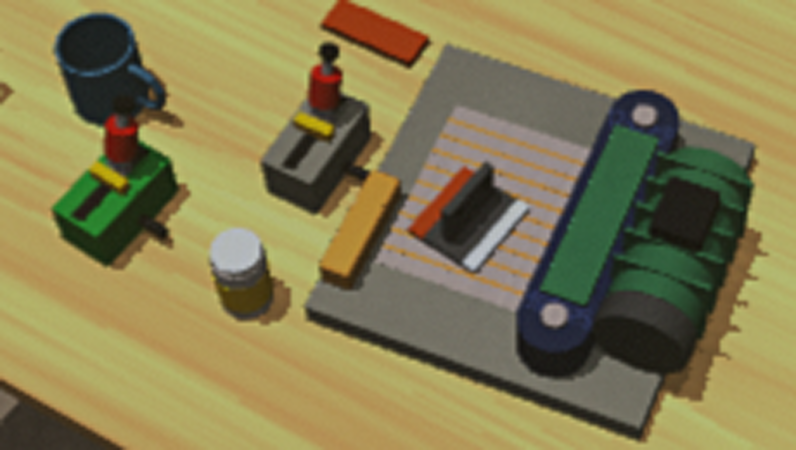

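```bash
python3 - <<'E'
import cv2,numpy as np
def c(n,u,v,w,h,s,o):
    a=cv2.imread(f"pics/{n}0.png")[v:v+h,u:u+w]
    a=cv2.resize(a,None,fx=s,fy=s,interpolation=cv2.INTER_CUBIC)
    a=(255*(a/255.)**0.6).astype('uint8')
    for i in range(0,w,5): cv2.line(a,(i*s,0),(i*s,8 if i%10 else 16),(255,255,255),1)
    for i in range(0,h,5): cv2.line(a,(0,i*s),(8 if i%10 else 16,i*s),(255,255,255),1)
    cv2.imwrite(o,a)
c("top",240,150,120,75,6,"pics/t2.png")
c("scene",195,175,100,80,7,"pics/s2.png")
E
```

```text
(no output)
```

View pics/t2.png

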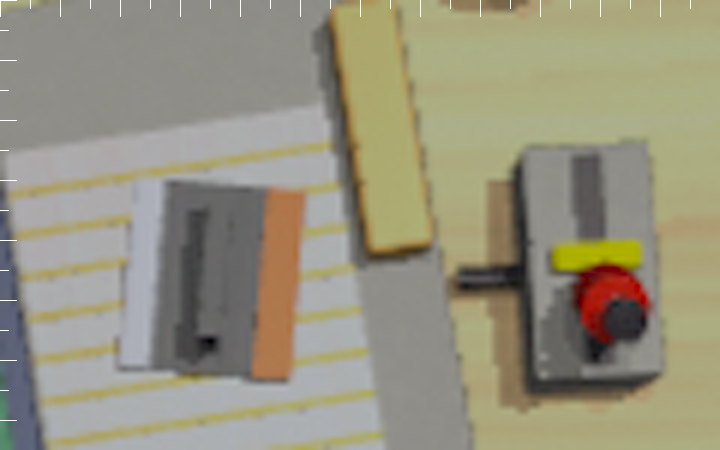

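View pics/s2.png

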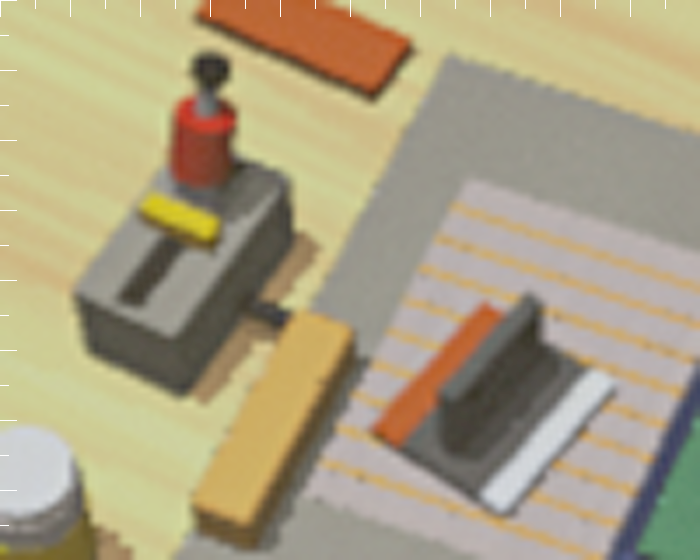

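```bash
cat > h.py <<'E'
import numpy as np,pickle
from scipy.spatial.transform import Rotation as R
from scipy.optimize import least_squares
CAM={"top":([[536.7169616,0,270.71839313],[0,536.7169616,206.37718376],[0,0,1]],[0.36191463,-0.0088897,1.52677332],[-171.97293725,-0.64838105,-91.36613146]),
"scene":([[529.58470689,0,282.70480043],[0,529.58470689,212.36244429],[0,0,1]],[1.40150979,0.47699272,1.54334888],[-145.64748114,-0.18274289,119.69731787])}
def proj(n,P):
    K,t,o=CAM[n];Rm=R.from_euler('xyz',o,degrees=True).as_matrix()
    c=(np.atleast_2d(P)-t)@Rm; p=c@np.array(K).T; return p[:,:2]/p[:,2:]
def ray(n,uv,z):
    K,t,o=CAM[n];Rm=R.from_euler('xyz',o,degrees=True).as_matrix()
    d=Rm@np.linalg.solve(K,[uv[0],uv[1],1]);t=np.array(t);return t+d*(z-t[2])/d[2]
def px(X,Y,s,u,v): return ((X+.5)/s-.5+u,(Y+.5)/s-.5+v)
def fit(obs,x0):
    # obs: (cam,uv,(x,y,z local, m))
    def f(q):
        c,s=np.cos(q[2]),np.sin(q[2]);r=[]
        for n,uv,l in obs:
            P=[q[0]+c*l[0]-s*l[1],q[1]+s*l[0]+c*l[1],l[2]]
            r+=list(proj(n,P)[0]-uv)
        return np.array(r)
    s=least_squares(f,x0,loss='soft_l1');return s.x,f(s.x).reshape(-1,2)
E
python3 - <<'E'
from h import *
T2=lambda x,y:px(x,y,6,240,150)
S2=lambda x,y:px(x,y,7,195,175)
T1=lambda x,y:px(x,y,3.3,170,130)
S1=lambda x,y:px(x,y,3.4609,130,170)
m=1e-3
br=[("top",T2(137,180),(-.045,-.04,.038)),("top",T2(305,192),(-.045,.04,.038)),("top",T2(290,382),(.045,.04,.038)),("top",T2(119,369),(.045,-.04,.038)),
("scene",S2(487,303),(.045,.04,.038)),("scene",S2(375,433),(-.045,.04,.038)),("scene",S2(613,383),(.045,-.04,.038))]
sw=[("top",T2(524,147),(.055,.03,.06)),("top",T2(646,142),(.055,-.03,.06)),("top",T2(662,372),(-.055,-.03,.06)),("top",T2(540,378),(-.055,.03,.06)),
("scene",S2(77,297),(.055,-.03,.06)),("scene",S2(180,337),(.055,.03,.06)),("scene",S2(290,180),(-.055,.03,.06))]
sa=[("top",T1(232,150),(.1,-.003,.03)),("top",T1(410,125),(.1,-.158,.03)),("top",T1(448,352),(-.1,-.158,.03)),("top",T1(268,380),(-.1,-.003,.03)),("top",T1(443,42),(.17,-.2,.03)),("top",T1(510,425),(-.17,-.2,.03)),
("scene",S2(445,55),(-.17,-.2,.03)),("scene",S2(470,182),(-.1,-.158,.03)),("scene",S1(308,312),(.17,-.2,.03)),("scene",S1(590,148),(-.1,-.003,.03))]
for n,o,x0 in [("bracket",br,[.6,-.04,3.1]),("switch",sw,[.6,-.21,0.]),("sander",sa,[.57,.05,.1])]:
    for k in ("both","top","scene"):
        oo=[a for a in o if k=="both" or a[0]==k]
        q,r=fit(oo,x0);print(n,k,q[:2].round(4),np.degrees(q[2]).round(2),np.abs(r).max(0).round(2))
        if k=="both":print(r.round(1).tolist())
# lever cap
print("cap",ray("top",T2(625,318),.03+.119*np.cos(.35)),ray("scene",S2(210,70),.03+.117*np.cos(.35)))
print("ribtop",ray("top",T2(209,346),.09))
print("ribends scene",ray("scene",S2(530,296),.09),ray("scene",S2(447,395),.09))
E
```

```text
bracket both [ 0.6007 -0.0425] 173.93 [0.71 2.17]
[[-0.6, -0.5], [-0.3, -0.1], [-0.3, -0.3], [-0.3, -0.5], [-0.6, -1.7], [-0.7, -2.2], [0.4, -1.6]]
bracket top [ 0.5997 -0.0436] 174.01 [0.24 0.18]
bracket scene [ 0.6062 -0.0376] 174.67 [0.8  0.15]
switch both [ 0.6031 -0.2174] 2.29 [1.42 2.05]
[[-1.4, -0.4], [-0.3, -0.8], [0.3, -0.1], [-1.0, 0.2], [-1.1, -2.0], [-0.6, -0.9], [0.3, -2.0]]
switch top [ 0.6023 -0.2191] 1.52 [0.68 0.43]
switch scene [ 0.6082 -0.2128] 3.55 [0.6 0.8]
sander both [0.5642 0.0446] 7.89 [2.45 3.05]
[[-0.4, 0.2], [-0.5, -0.8], [-0.1, -0.4], [-0.3, 0.0], [-0.1, -1.5], [0.2, -0.1], [0.1, -2.0], [-0.3, -2.0], [-1.5, -3.0], [2.4, -0.3]]
sander top [0.5637 0.0442] 7.62 [0.36 1.06]
sander scene [0.5667 0.0499] 9.32 [2.75 0.66]
cap [ 0.5625752  -0.22024028  0.14178535] [ 0.56493163 -0.21769561  0.13990661]
ribtop [ 0.56149527 -0.03991443  0.09      ]
ribends scene [ 0.57235999 -0.03780478  0.09      ] [ 0.63914749 -0.04316904  0.09      ]
```

Call:
play_rows:
  rows:
    - [0, [0, 0, 0], [0, 0, -5.1]]
    - [0, [0, 0, 0], [0, 0, -5.1]]
    - [0, [0, 0, 0], [0, 0, 0]]

```text
time: 1.4
ee_pos: [0.154, 0.528, 0.2216]
tcp_rot: [-180.0, 0.0, 84.3]
wrist_force: [0.2, 0.4, 0.8]
opening: 0.0855
```

```bash
cat >> h.py <<'E'
def todelta(tgt):
    from workcell import get_obs
    o=get_obs();Rm=R.from_euler('xyz',o["tcp_rot"],degrees=True).as_matrix()
    d=Rm.T@(np.array(tgt)-o["ee_pos"])*100
    print("pos",o["ee_pos"].round(4),"rot",o["tcp_rot"].round(2),"q",o["q"].round(1),"F",o["wrist_force"].round(1),"open",round(o["opening"],4),"t",round(o["time"],2));print("delta cm tool",d.round(2),"n rows",np.abs(d).max()/5)
    return d
E
python3 -c "
from h import *
todelta([.601,-.043,.2])"
```

```text
pos [0.154  0.528  0.2216] rot [-180.      0.     84.25] q [73.7  5.  10.1 95.1  0.  79.5] F [0.2 0.4 0.8] open 0.0855 t 1.4
delta cm tool [-52.33  50.19   2.16] n rows 10.466860070396176
```

Call:
play_rows:
  rows:
    - [0, [-3.3, 3.2, 0], [0, 0, 0]]
    - [0, [-3.3, 3.2, 0], [0, 0, 0]]
    - [0, [-3.3, 3.2, 0], [0, 0, 0]]
    - [0, [-3.3, 3.2, 0], [0, 0, 0]]
    - [0, [-3.3, 3.2, 0], [0, 0, 0]]
    - [0, [-3.3, 3.2, 0], [0, 0, 0]]
    - [0, [-3.3, 3.2, 0], [0, 0, 0]]
    - [0, [-3.3, 3.2, 0], [0, 0, 0]]
    - [0, [-3.3, 3.2, 0], [0, 0, 0]]
    - [0, [-3.3, 3.2, 0], [0, 0, 0]]
    - [0, [-3.3, 3.2, 0], [0, 0, 0]]
    - [0, [-3.3, 3.2, 0], [0, 0, 0]]

```text
time: 2.6
ee_pos: [0.4994, 0.0781, 0.2216]
tcp_rot: [179.8, -0.1, 82.8]
wrist_force: [0.7, 1.2, 0.2]
opening: 0.0853
```

```bash
python3 -c "
from h import *
todelta([.601,-.043,.2])"
```

```text
pos [0.4994 0.0781 0.2216] rot [ 1.7977e+02 -1.4000e-01  8.2850e+01] q [ 8.8 -1.4  3.5 94.7  0.1 16. ] F [0.7 1.2 0.2] open 0.0853 t 2.6
delta cm tool [-10.76  11.58   2.18] n rows 2.315818603102247
```

Call:
play_rows:
  rows:
    - [0, [-2.7, 2.9, 0.5], [0, 0, -1]]
    - [0, [-2.7, 2.9, 0.5], [0, 0, 0]]
    - [0, [-2.7, 2.9, 0.5], [0, 0, 0]]
    - [0, [-2.7, 2.9, 0.5], [0, 0, 0]]
    - [0, [0, 0, 0], [0, 0, 0]]

```text
time: 3.1
ee_pos: [0.6078, -0.0537, 0.1999]
tcp_rot: [179.7, -0.1, 82.7]
wrist_force: [-0.5, 0.3, -0.5]
opening: 0.0852
```

```bash
python3 -c "
from h import *
todelta([.601,-.043,.06])
from workcell import camera
import cv2
for n,(u,v) in dict(top=(200,130),scene=(190,150)).items():
    a=camera(n)['img'][v:v+120,u:u+160,::-1];cv2.imwrite(f'pics/a_{n}.png',cv2.resize(a,None,fx=5,fy=5,interpolation=cv2.INTER_CUBIC))
"
```

```text
pos [ 0.6078 -0.0537  0.1999] rot [ 1.7973e+02 -1.3000e-01  8.2730e+01] q [-5.1 12.7 16.4 93.4  0.1  2.2] F [-0.5  0.3 -0.5] open 0.0852 t 3.1
delta cm tool [ 0.94 -0.88 13.99] n rows 2.7975600686736604
```

View pics/a_scene.png

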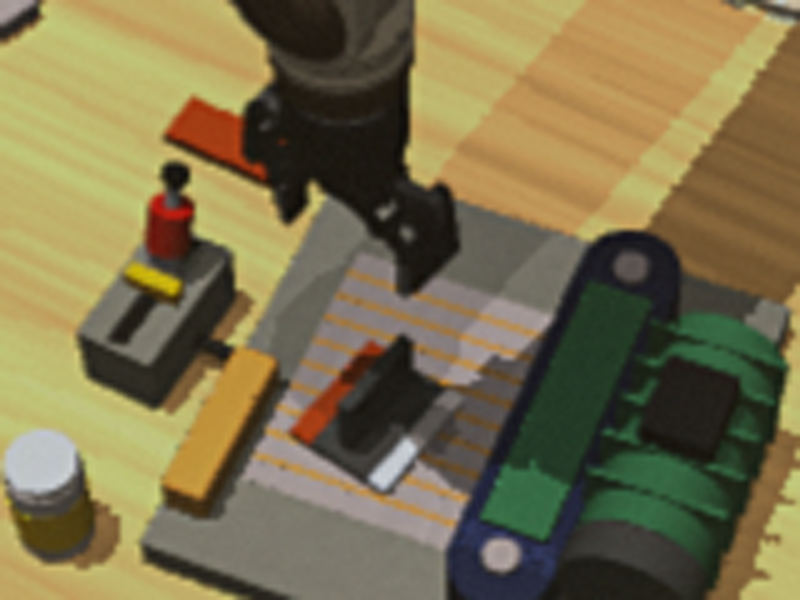

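View pics/a_top.png

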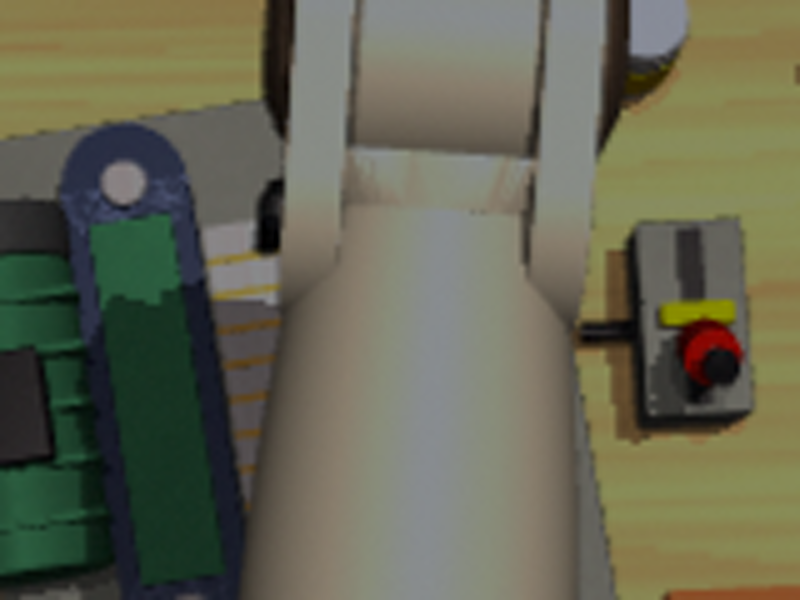

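```bash
python3 -c "
from h import *
p=np.array([.6078,-.0537,.1999]);x=np.array([np.cos(np.radians(82.7)),np.sin(np.radians(82.7)),0])
for s in (1,-1):
  for z in (-.011,.002):
    q=p+s*.05*x;q[2]+=z;print(s,z,(proj('scene',q)[0]-[190,150])*5+2)
"
```

```text
1 -0.011 [413.55765695 318.36403615]
1 0.002 [413.2824813  306.46143599]
-1 -0.011 [288.14683992 239.37883867]
-1 0.002 [287.06719442 227.20779898]
```

Call:
play_rows:
  rows:
    - [0, [1.1, -0.75, 2], [0, 0, -1.5]]
    - [0, [0, 0, 3], [0, 0, 0]]
    - [0, [0, 0, 2], [0, 0, 0]]
    - [0, [0, 0, 0], [0, 0, 0]]

```text
time: 3.6
ee_pos: [0.5993, -0.035, 0.1328]
tcp_rot: [179.4, -0.2, 84.3]
wrist_force: [0.0, -0.3, 0.2]
opening: 0.0854
```

```bash
python3 -c "
from h import *
todelta([.602,-.041,.06])
"
```

```text
pos [ 0.5993 -0.035   0.1328] rot [179.44  -0.22  84.3 ] q [-3.4 10.4  6.3 85.3  0.2  2.3] F [ 0.  -0.3  0.2] open 0.0854 t 3.6
delta cm tool [-0.6   0.26  7.28] n rows 1.4557342007398053
```

```bash
sed -i 's/^def todelta(tgt):/def todelta(tgt,yaw=None):/; s/^    return d$/    if yaw is not None:\n        W=R.from_euler("xyz",[180,0,yaw],degrees=True); print("rotvec deg",np.degrees((R.from_matrix(Rm).inv()*W).as_rotvec()).round(2))\n    return d/' h.py; python3 -c "
from h import *
todelta([.602,-.041,.06],84)
"
```

```text
pos [ 0.5993 -0.035   0.1328] rot [179.44  -0.22  84.3 ] q [-3.4 10.4  6.3 85.3  0.2  2.3] F [ 0.  -0.3  0.2] open 0.0854 t 3.6
delta cm tool [-0.6   0.26  7.28] n rows 1.4557342007398053
rotvec deg [ 0.56 -0.23  0.3 ]
```

Call:
play_rows:
  rows:
    - [0, [-0.6, 0.25, 1.5], [0.56, -0.23, 0.3]]
    - [0, [0, 0, 2], [0, 0, 0]]
    - [0, [0, 0, 2], [0, 0, 0]]
    - [0, [0, 0, 1.3], [0, 0, 0]]
    - [0, [0, 0, 0], [0, 0, 0]]

```text
time: 4.1
ee_pos: [0.603, -0.0402, 0.0668]
tcp_rot: [179.7, 0.0, 84.0]
wrist_force: [-1.5, 0.1, -0.4]
opening: 0.085
```

```bash
python3 -c "
from h import *
todelta([.602,-.041,.06],84)
from workcell import camera
import cv2
for n,(u,v) in dict(scene=(190,170)).items():
    a=camera(n)['img'][v:v+100,u:u+130,::-1];cv2.imwrite(f'pics/b_{n}.png',cv2.resize(a,None,fx=6,fy=6,interpolation=cv2.INTER_CUBIC))
"
```

```text
pos [ 0.603  -0.0402  0.0668] rot [1.7969e+02 4.0000e-02 8.3950e+01] q [-3.8 11.8  0.6 78.5 -0.1  2.3] F [-1.5  0.1 -0.4] open 0.085 t 4.1
delta cm tool [-0.09 -0.09  0.68] n rows 0.13606278380331277
rotvec deg [ 0.31  0.04 -0.05]
```

View pics/b_scene.png

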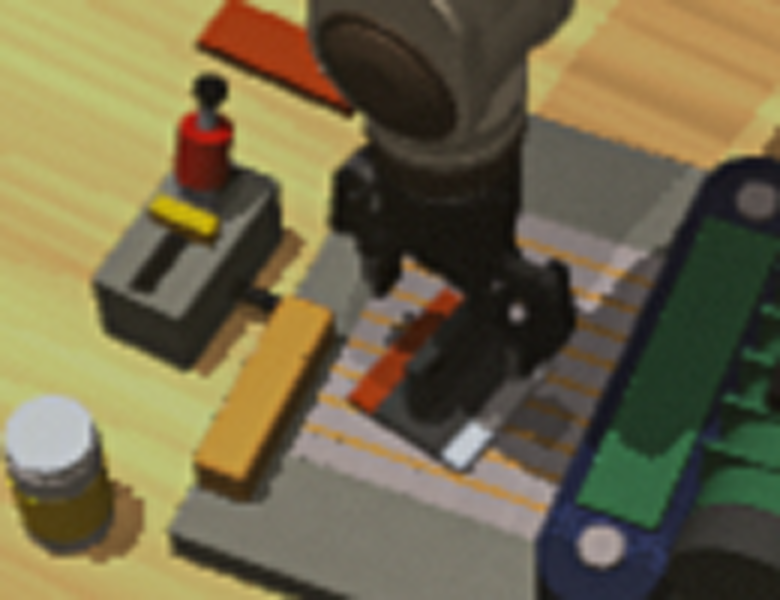

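Call:
play_rows:
  newtons: 60
  rows:
    - [0, [0, 0.3, 0.6], [0.3, 0, 0]]
    - [0, [0, 0, 0], [0, 0, 0]]
    - [1, [0, 0, 0], [0, 0, 0]]
    - [1, [0, 0, 0], [0, 0, 0]]
    - [1, [0, 0, 0], [0, 0, 0]]
    - [1, [0, 0, 0], [0, 0, 0]]
    - [1, [0, 0, 0], [0, 0, 0]]
    - [1, [0, 0, 0], [0, 0, 0]]

```text
time: 4.95
ee_pos: [0.6088, -0.041, 0.0659]
tcp_rot: [179.6, 0.1, 83.9]
wrist_force: [-0.7, 0.9, 0.7]
opening: 0.0086
```

```bash
python3 -c "
from h import *
todelta([.606,-.041,.15],84)
"
```

```text
pos [ 0.6088 -0.041   0.0659] rot [1.7961e+02 5.0000e-02 8.3920e+01] q [-3.8 12.6  1.4 78.4 -0.1  2.3] F [-0.7  0.9  0.7] open 0.0086 t 4.95
delta cm tool [-0.04 -0.23 -8.41] n rows 1.682044085517625
rotvec deg [ 0.39  0.05 -0.08]
```

Call:
play_rows:
  rows:
    - [1, [0, 0, -1], [0, 0, 0]]
    - [1, [0, 0, -2], [0, 0, 0]]
    - [1, [0, 0, -3], [0, 0, 0]]
    - [1, [0, 0, -3], [0, 0, 0]]
    - [1, [0, 0, 0], [0, 0, 0]]

```text
time: 5.45
ee_pos: [0.6052, -0.0405, 0.1553]
tcp_rot: [-179.8, 0.1, 83.9]
wrist_force: [0.5, -0.3, -5.1]
opening: 0.0083
```

```bash
python3 -c "
from h import *
todelta([.58,-.06,.16],84)
from workcell import camera
import cv2
for n,(u,v) in dict(scene=(190,150)).items():
    a=camera(n)['img'][v:v+100,u:u+130,::-1];cv2.imwrite(f'pics/c_{n}.png',cv2.resize(a,None,fx=6,fy=6,interpolation=cv2.INTER_CUBIC))
"
```

```text
pos [ 0.6052 -0.0405  0.1553] rot [-1.798e+02  5.000e-02  8.393e+01] q [-3.8 12.2 10.8 88.8 -0.   2.3] F [ 0.5 -0.3 -5.1] open 0.0083 t 5.45
delta cm tool [-2.21 -2.3  -0.46] n rows 0.46040428811170164
rotvec deg [-0.2   0.05 -0.07]
```

View pics/c_scene.png

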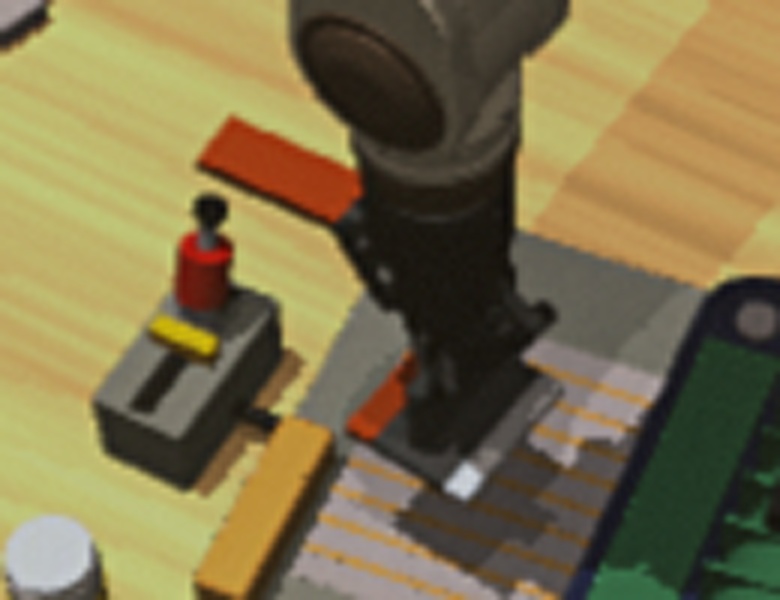

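Call:
play_rows:
  rows:
    - [1, [0, 0, 0], [0, 0, 8.3]]
    - [1, [0, 0, 0], [0, 0, 8.3]]
    - [1, [0, 0, 0], [0, 0, 8.3]]
    - [1, [0, 0, 0], [0, 0, 8.3]]
    - [1, [0, 0, 0], [0, 0, 8.3]]
    - [1, [0, 0, 0], [0, 0, 8.3]]
    - [1, [0, 0, 0], [0, 0, 8.3]]
    - [1, [0, 0, 0], [0, 0, 8.3]]
    - [1, [0, 0, 0], [0, 0, 8.3]]
    - [1, [0, 0, 0], [0, 0, 8.3]]

```text
time: 6.5
ee_pos: [0.5959, -0.0397, 0.1261]
tcp_rot: [-180.0, 2.2, -1.8]
wrist_force: [-0.6, 0.2, -6.8]
opening: 0.0086
```

Call:
play_rows:
  rows:
    - [1, [0, 0, 0], [0, 0, 8.3]]
    - [1, [0, 0, 0], [0, 0, 8.3]]
    - [1, [0, 0, 0], [0, 0, 8.3]]
    - [1, [0, 0, 0], [0, 0, 8.3]]
    - [1, [0, 0, 0], [0, 0, 8.3]]
    - [1, [0, 0, 0], [0, 0, 8.3]]
    - [1, [0, 0, 0], [0, 0, 8.3]]
    - [1, [0, 0, 0], [0, 0, 8.3]]
    - [1, [0, 0, 0], [0, 0, 8.3]]
    - [1, [0, 0, 0], [0, 0, 0]]

```text
time: 7.5
ee_pos: [0.5854, -0.0388, 0.0982]
tcp_rot: [175.9, 1.0, -79.3]
wrist_force: [-0.4, -0.6, -6.0]
opening: 0.0084
```

```bash
python3 -c "
from h import *
todelta([.57,-.008,.155],-82.1)
"
```

```text
pos [ 0.5854 -0.0388  0.0982] rot [175.87   1.04 -79.31] q [ -3.8  13.8   6.3  86.8  -0.  165.5] F [-0.4 -0.6 -6. ] open 0.0084 t 7.5
delta cm tool [-3.41  1.34 -5.53] n rows 1.1063923052112066
rotvec deg [4.15 0.94 2.83]
```

Call:
play_rows:
  rows:
    - [1, [0, 0, -2], [2, 0.5, 1.5]]
    - [1, [0, 0, -1.5], [2, 0.4, 1.3]]
    - [1, [0, 0, 0], [0, 0, 0]]

```text
time: 7.8
ee_pos: [0.5851, -0.0387, 0.1273]
tcp_rot: [179.4, 0.1, -81.4]
wrist_force: [1.1, -0.0, -6.3]
opening: 0.0081
```

```bash
python3 -c "
from h import *
todelta([.57,-.008,.13],-82.1)
from workcell import camera
import cv2
for n,(u,v) in dict(scene=(190,150)).items():
    a=camera(n)['img'][v:v+100,u:u+130,::-1];cv2.imwrite(f'pics/d_{n}.png',cv2.resize(a,None,fx=6,fy=6,interpolation=cv2.INTER_CUBIC))
"
```

```text
pos [ 0.5851 -0.0387  0.1273] rot [ 1.7943e+02  1.4000e-01 -8.1410e+01] q [ -3.8   9.7   4.9  85.7   0.  167.6] F [ 1.1 -0.  -6.3] open 0.0081 t 7.8
delta cm tool [-3.26  1.04 -0.25] n rows 0.6529268231361939
rotvec deg [0.57 0.13 0.69]
```

View pics/d_scene.png

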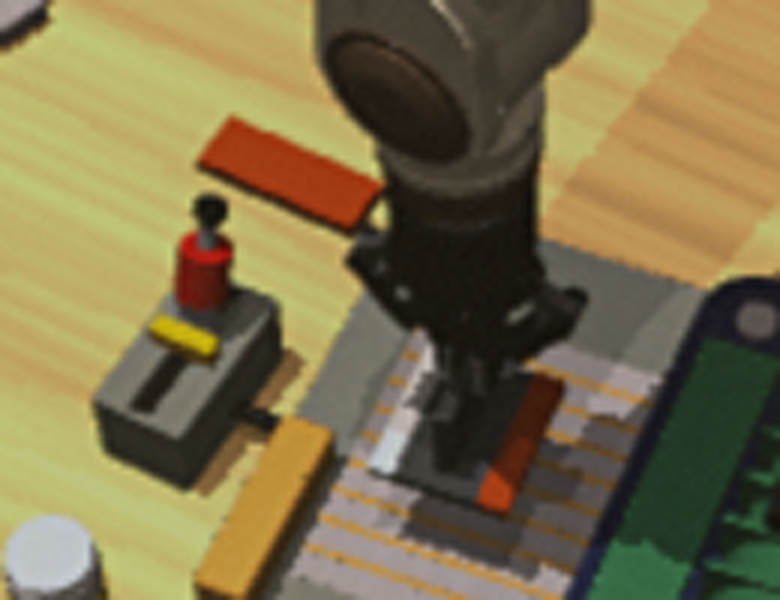

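Call:
play_rows:
  rows:
    - [1, [-1.3, 0, 0], [0.3, 0.1, 0.4]]
    - [1, [-1.3, 0, 1], [0.3, 0, 0.4]]
    - [1, [0, 0, 1.5], [0, 0, 0]]
    - [1, [0, 0, 0], [0, 0, 0]]

```text
time: 8.25
ee_pos: [0.5786, -0.0109, 0.0944]
tcp_rot: [179.4, 0.2, -81.8]
wrist_force: [-0.5, -0.4, -6.7]
opening: 0.0083
```

```bash
python3 -c "
from h import *
todelta([.57,-.008,.07],-82.1)
"
```

```text
pos [ 0.5786 -0.0109  0.0944] rot [ 1.7942e+02  1.6000e-01 -8.1770e+01] q [-1.100e+00  8.900e+00  3.000e-01  8.200e+01  1.000e-01  1.707e+02] F [-0.5 -0.4 -6.7] open 0.0083 t 8.25
delta cm tool [-0.41  0.78  2.45] n rows 0.4905366675030692
rotvec deg [0.58 0.16 0.33]
```

Call:
play_rows:
  rows:
    - [1, [0, 0, 1.0], [0.6, 0.1, 0.3]]
    - [1, [0, 0, 0.8], [0, 0, 0]]
    - [1, [0, 0, 0], [0, 0, 0]]

```text
time: 8.55
ee_pos: [0.5776, -0.0109, 0.0738]
tcp_rot: [179.8, 0.1, -81.9]
wrist_force: [0.1, -0.4, -5.6]
opening: 0.0079
```

```bash
python3 -c "
from h import *
todelta([.57,-.008,.067],-82.1)
from workcell import camera
import cv2
for n,(u,v) in dict(scene=(190,150)).items():
    a=camera(n)['img'][v:v+100,u:u+130,::-1];cv2.imwrite(f'pics/e_{n}.png',cv2.resize(a,None,fx=6,fy=6,interpolation=cv2.INTER_CUBIC))
"
```

```text
pos [ 0.5776 -0.0109  0.0738] rot [ 1.7979e+02  8.0000e-02 -8.1910e+01] q [-1.100e+00  8.600e+00 -2.300e+00  7.930e+01  1.000e-01  1.708e+02] F [ 0.1 -0.4 -5.6] open 0.0079 t 8.55
delta cm tool [-0.39  0.71  0.68] n rows 0.14202485568240514
rotvec deg [0.21 0.08 0.19]
```

View pics/e_scene.png

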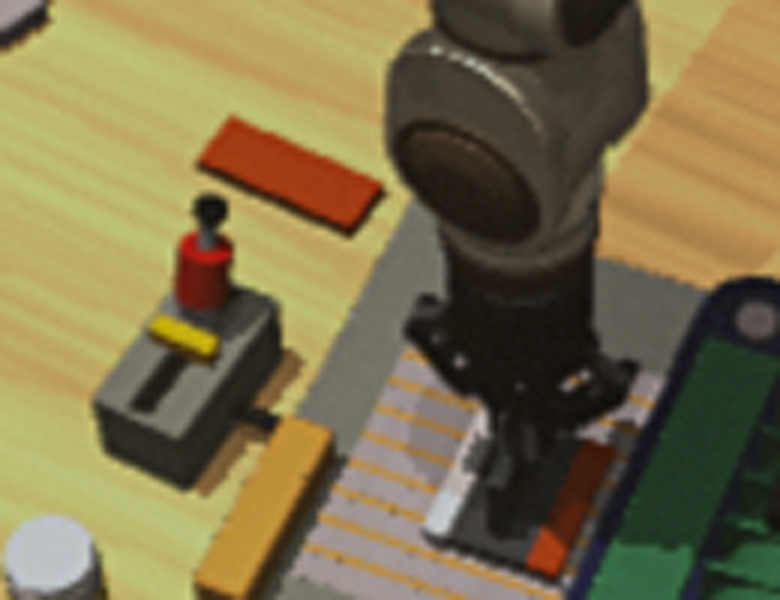

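Call:
play_rows:
  rows:
    - [1, [0, 0, 0.4], [0.2, 0, 0.2]]
    - [1, [0, 0, 0.1], [0, 0, 0]]
    - [1, [0, 0, 0], [0, 0, 0]]

```text
time: 8.9
ee_pos: [0.5786, -0.0113, 0.0701]
tcp_rot: [-179.9, 0.1, -82.1]
wrist_force: [0.4, 0.0, -6.1]
opening: 0.0083
```

Call:
play_rows:
  rows:
    - [1, [0, 0, 0.3], [0, 0, 0]]
    - [1, [0, 0, 0.1], [0, 0, 0]]

```text
time: 9.1
ee_pos: [0.5789, -0.0113, 0.0664]
tcp_rot: [-179.8, 0.1, -82.1]
wrist_force: [-0.5, 0.1, -6.1]
opening: 0.0081
```

Call:
play_rows:
  rows:
    - [1, [-0.5, 0, 0], [0, 0, 0]]
    - [1, [-0.4, 0, 0], [0, 0, 0]]
    - [1, [-0.3, 0, 0], [0, 0, 0]]

```text
time: 9.4
ee_pos: [0.5772, 0.0012, 0.0665]
tcp_rot: [-179.8, 0.1, -82.2]
wrist_force: [0.2, 0.0, -6.3]
opening: 0.0081
```

```bash
python3 -c "
from h import *
todelta([.57,.005,.066],-82.1)
"
```

```text
pos [0.5772 0.0012 0.0665] rot [-1.7984e+02  6.0000e-02 -8.2170e+01] q [ 1.000e-01  8.300e+00 -3.400e+00  7.810e+01  1.000e-01  1.722e+02] F [ 0.2  0.  -6.3] open 0.0081 t 9.4
delta cm tool [-0.47  0.66  0.05] n rows 0.1315785948896238
rotvec deg [-0.16  0.06 -0.07]
```

Call:
play_rows:
  rows:
    - [1, [-0.3, 0, 0], [0, 0, 0]]

```text
time: 9.5
ee_pos: [0.5767, 0.0046, 0.0666]
tcp_rot: [-179.8, 0.1, -82.1]
wrist_force: [-0.5, 0.2, -6.3]
opening: 0.0082
```

Call:
play_rows:
  rows:
    - [1, [-0.2, 0, 0], [0, 0, 0]]

```text
time: 9.6
ee_pos: [0.5765, 0.0065, 0.0668]
tcp_rot: [-179.8, -0.0, -82.1]
wrist_force: [-0.4, -9.8, -2.3]
opening: 0.0083
```

Call:
play_rows:
  rows:
    - [1, [-0.2, 0, 0], [0, 0, 0]]

```text
time: 9.7
ee_pos: [0.5765, 0.0071, 0.0673]
tcp_rot: [-179.8, -0.2, -82.2]
wrist_force: [0.0, -13.6, -2.6]
opening: 0.0079
```

Call:
play_rows:
  rows:
    - [1, [0, 0, 0.2], [0, 0, 0]]

```text
time: 9.8
ee_pos: [0.5769, 0.0062, 0.0661]
tcp_rot: [-179.7, -0.4, -82.2]
wrist_force: [1.3, -4.1, 1.0]
opening: 0.008
```

Call:
play_rows:
  rows:
    - [1, [0, 0, 0.2], [0, 0, 0]]

```text
time: 9.9
ee_pos: [0.5772, 0.0059, 0.0659]
tcp_rot: [-179.7, -0.4, -82.2]
wrist_force: [-7.7, -0.3, 15.9]
opening: 0.0085
```

```bash
python3 -c "
from h import *
todelta([.57,.005,.066],-82.1)
from workcell import camera
import cv2
for n,(u,v) in dict(scene=(190,150)).items():
    a=camera(n)['img'][v:v+100,u:u+130,::-1];cv2.imwrite(f'pics/f_{n}.png',cv2.resize(a,None,fx=6,fy=6,interpolation=cv2.INTER_CUBIC))
"
```

```text
pos [0.5772 0.0059 0.0659] rot [-179.66   -0.44  -82.25] q [  0.8   8.1  -3.8  77.8  -0.4 173. ] F [-7.7 -0.3 15.9] open 0.0085 t 9.9
delta cm tool [-0.01  0.73 -0.02] n rows 0.14517546638715428
rotvec deg [-0.34 -0.44 -0.15]
```

View pics/f_scene.png

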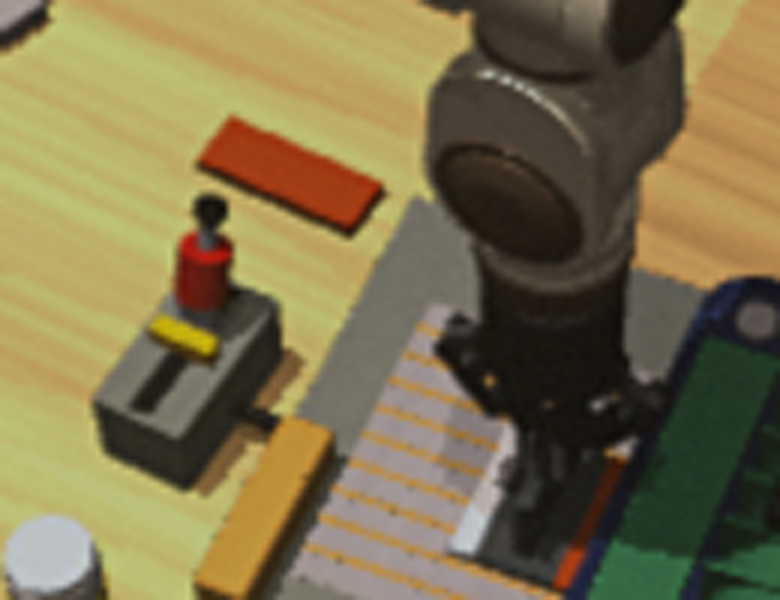

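Call:
play_rows:
  rows:
    - [1, [-0.2, 0, -0.1], [0, 0, 0]]
    - [0.8, [0, 0, 0], [0, 0, 0]]
    - [0.75, [0, 0, 0], [0, 0, 0]]
    - [0.75, [0, 0, 0], [0, 0, 0]]

```text
time: 10.35
ee_pos: [0.5782, 0.0081, 0.0692]
tcp_rot: [-179.4, -0.5, -82.3]
wrist_force: [-0.5, -0.1, 0.7]
opening: 0.0214
```

```bash
python3 -c "
from h import *
todelta([.57,.005,.066],-82.1)
from workcell import camera
import cv2
for n,(u,v) in dict(scene=(190,150)).items():
    a=camera(n)['img'][v:v+100,u:u+130,::-1];cv2.imwrite(f'pics/g_{n}.png',cv2.resize(a,None,fx=6,fy=6,interpolation=cv2.INTER_CUBIC))
"
```

```text
pos [0.5782 0.0081 0.0692] rot [-179.42   -0.48  -82.25] q [  1.    7.9  -3.6  77.9  -0.4 173.3] F [-0.5 -0.1  0.7] open 0.0214 t 10.35
delta cm tool [0.2  0.85 0.31] n rows 0.17096068943589143
rotvec deg [-0.58 -0.48 -0.15]
```

View pics/g_scene.png

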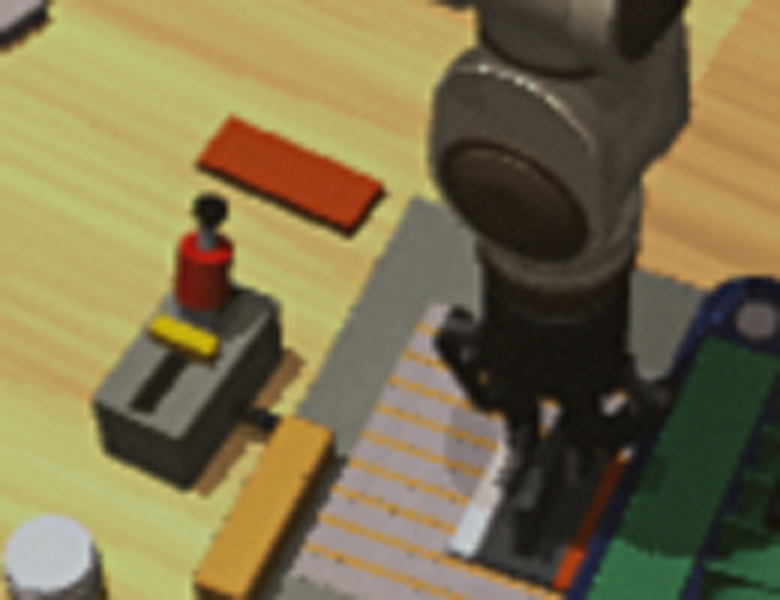

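Call:
play_rows:
  rows:
    - [0.75, [0.2, 0, -0.5], [0, 0, 0]]
    - [0.75, [0, 0, -2], [-0.5, -0.4, 0]]
    - [0.75, [0, 0, -3], [0, 0, 0]]
    - [0.75, [0, 0, -4], [0, 0, 0]]
    - [0.75, [0, 0, -4], [0, 0, 0]]
    - [0.75, [0, 0, 0], [0, 0, 0]]

```text
time: 11.0
ee_pos: [0.5773, 0.0063, 0.21]
tcp_rot: [-180.0, -0.0, -82.2]
wrist_force: [0.3, -0.4, -0.8]
opening: 0.0209
```

Call:
play_rows:
  rows:
    - [0.6, [4, -2, 0], [0, 0, 0]]
    - [0.3, [4.5, -2, 0], [0, 0, 0]]
    - [0, [4.5, -2, 0], [0, 0, 0]]
    - [0, [4, -1, 0], [0, 0, 0]]
    - [0, [0, 0, 0], [0, 0, 0]]

```text
time: 11.5
ee_pos: [0.6738, -0.157, 0.2117]
tcp_rot: [-179.7, -0.0, -82.0]
wrist_force: [0.7, 0.9, 0.1]
opening: 0.0854
```

```bash
python3 -c "
from h import *
todelta([.57,-.217,.2],-82.1)
from workcell import camera
import cv2
for n,(u,v) in dict(scene=(190,150),top=(200,130)).items():
    a=camera(n)['img'][v:v+100,u:u+130,::-1];a=cv2.resize(a,None,fx=6,fy=6,interpolation=cv2.INTER_CUBIC);cv2.imwrite(f'pics/h_{n}.png',(255*(a/255.)**.6))
"
```

```text
pos [ 0.6738 -0.157   0.2117] rot [-179.69   -0.    -81.95] q [-1.320e+01  2.560e+01  3.410e+01  9.820e+01  1.000e-01  1.588e+02] F [0.7 0.9 0.1] open 0.0854 t 11.5
delta cm tool [ 4.48 11.12  1.11] n rows 2.2241846719896534
rotvec deg [-0.31 -0.    0.15][ WARN:0@1.444] global loadsave.cpp:1063 imwrite_ Unsupported depth image for selected encoder is fallbacked to CV_8U.
```

View pics/h_scene.png

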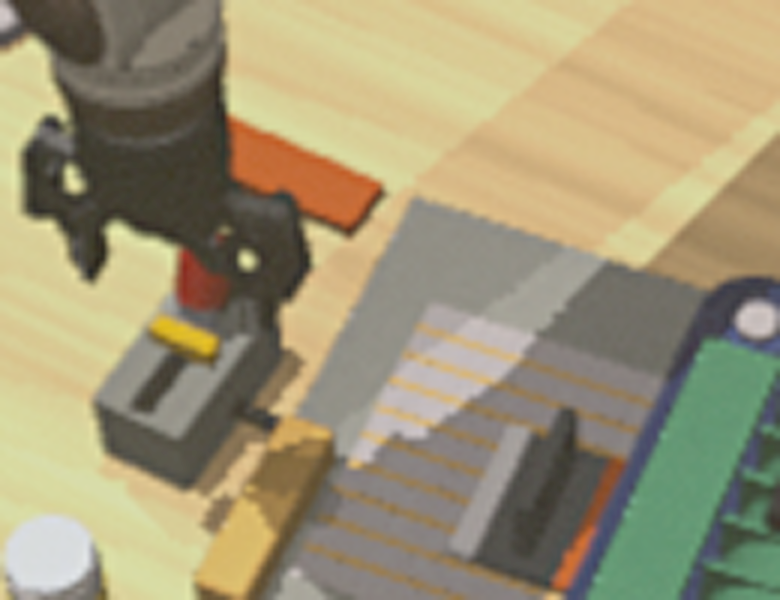

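View pics/h_top.png

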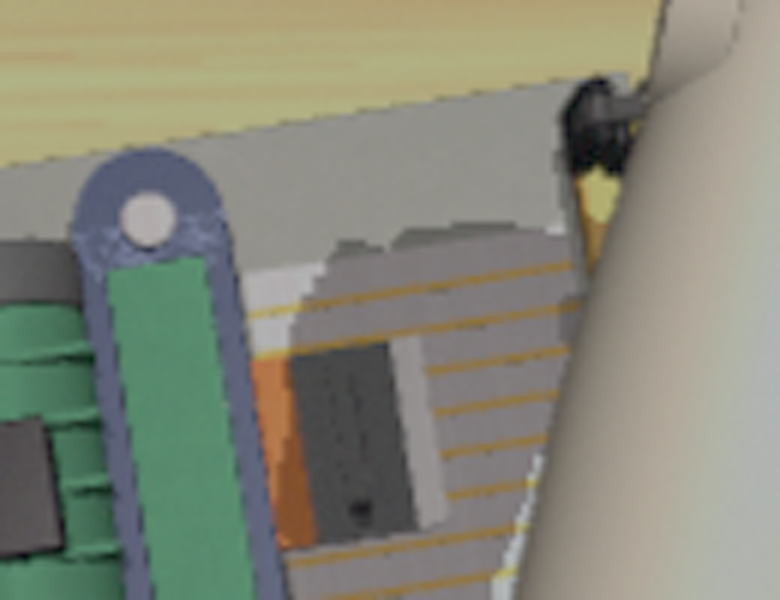

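```bash
python3 - <<'E'
from h import *
T=lambda x,y:px(x,y,6,200,130)
o=[("top",T(425,335),(.045,-.04,.038)),("top",T(447,522),(-.045,-.04,.038)),("top",T(282,547),(-.045,.04,.038)),("top",T(252,359),(.045,.04,.038))]
q,r=fit(o,[.57,0,.13]);print(q,np.degrees(q[2]),r.round(2).tolist())
n=np.radians(7.62);d=q[:2]-[.5637,.0442];print("in sander top frame x,y",d@[np.cos(n),np.sin(n)],d@[-np.sin(n),np.cos(n)])
E
```

```text
[0.58182809 0.00419354 0.11953642] 6.848932244927686 [[-0.41, -0.07], [0.52, 0.17], [-0.36, 0.03], [0.27, -0.13]]
in sander top frame x,y 0.012663056022023993 -0.042057007707085516
```

Call:
play_rows:
  rows:
    - [0, [1.2, 3.2, 0], [-0.2, 0, 3]]
    - [0, [1.2, 3.2, 0], [0, 0, 3]]
    - [0, [1.2, 3.0, 0], [0, 0, 0]]
    - [0, [0, 0, 0], [0, 0, 0]]

```text
time: 12.0
ee_pos: [0.5789, -0.1936, 0.2112]
tcp_rot: [-179.9, 0.2, -87.7]
wrist_force: [0.2, -0.1, 0.7]
opening: 0.0857
```

```bash
python3 -c "
from h import *
todelta([.576,-.2185,.18],-88)
"
```

```text
pos [ 0.5789 -0.1936  0.2112] rot [-1.7995e+02  1.6000e-01 -8.7730e+01] q [-18.6  13.3  18.4  95.    0.2 159.2] F [ 0.2 -0.1  0.7] open 0.0857 t 12.0
delta cm tool [2.48 0.39 3.11] n rows 0.6225499102512952
rotvec deg [-0.05  0.16  0.27]
```

Call:
play_rows:
  rows:
    - [0, [2.3, 0.3, 1], [0, 0.1, 0.2]]
    - [0, [0, 0, 2], [0, 0, 0]]
    - [0, [0, 0, 0], [0, 0, 0]]

```text
time: 12.3
ee_pos: [0.5765, -0.2135, 0.1832]
tcp_rot: [-179.7, 0.0, -87.7]
wrist_force: [1.2, 1.0, -0.4]
opening: 0.0853
```

```bash
python3 -c "
from h import *
todelta([.576,-.2185,.10],-88)
from workcell import camera
import cv2
for n,(u,v) in dict(scene=(170,140),top=(280,130)).items():
    a=camera(n)['img'][v:v+100,u:u+130,::-1];a=cv2.resize(a,None,fx=6,fy=6,interpolation=cv2.INTER_CUBIC);cv2.imwrite(f'pics/i_{n}.png',(255*(a/255.)**.6).astype('uint8'))
"
```

```text
pos [ 0.5765 -0.2135  0.1832] rot [-1.7968e+02  1.0000e-02 -8.7720e+01] q [-2.040e+01  1.310e+01  1.500e+01  9.160e+01  1.000e-01  1.573e+02] F [ 1.2  1.  -0.4] open 0.0853 t 12.3
delta cm tool [0.5  0.12 8.32] n rows 1.6645609512511232
rotvec deg [-0.32  0.01  0.28]
```

View pics/i_scene.png

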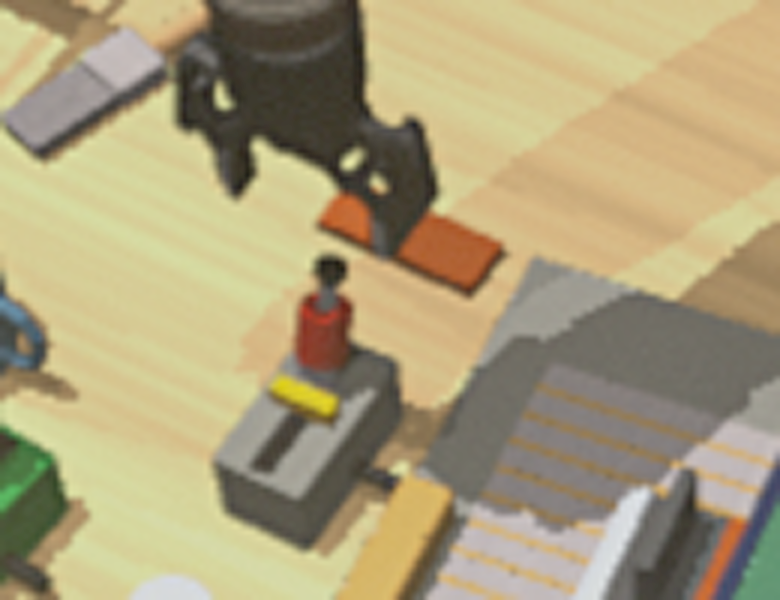

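View pics/i_top.png

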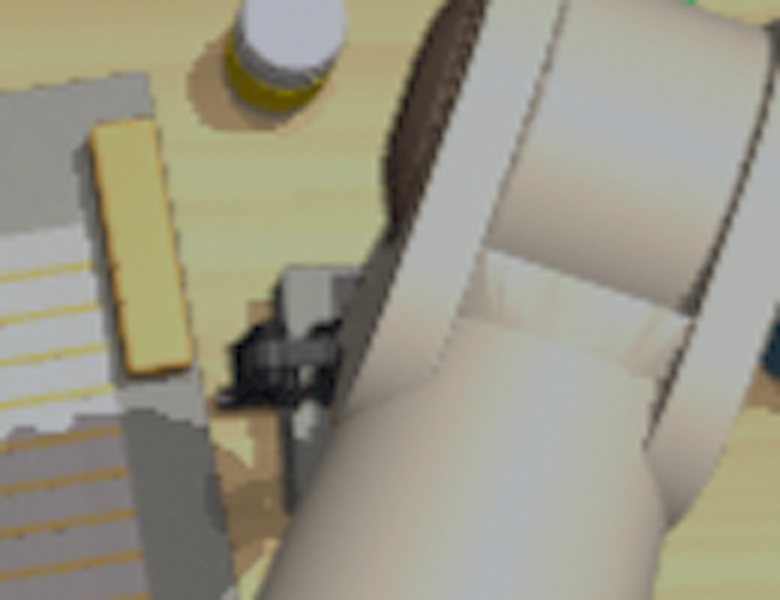

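```bash
python3 -c "
from h import *
f=lambda p:(proj('scene',p)[0]-[170,140])*6+2.5
print('tcp',f([.5765,-.2135,.185]),'tips',f([.5765,-.2135+.047,.185]),f([.5765,-.2135-.047,.185]))
print('cap',f([.563,-.219,.140]),'switch corner far-left',f([.604+.055,-.2165-.03,.06]))
import numpy as np
# best xy for cap from scene seen (330,270)
print(ray('scene',[(330-2.5)/6+170,(270-2.5)/6+140],.14))
"
```

```text
tcp [317.38897601 237.10608288] tips [390.69987664 271.53686355] [245.18166148 203.19360617]
cap [329.85586981 266.49274947] switch corner far-left [207.74550079 451.14762111]
[ 0.5650093 -0.2175877  0.14     ]
```

Call:
play_rows:
  rows:
    - [0, [0.3, 0.1, 2.5], [-0.3, 0, 0.2]]
    - [0, [0, 0, 3], [0, 0, 0]]
    - [0, [0, 0, 2], [0, 0, 0]]
    - [0, [0, 0, 0], [0, 0, 0]]

```text
time: 12.8
ee_pos: [0.5803, -0.2144, 0.115]
tcp_rot: [-179.4, -0.2, -87.7]
wrist_force: [-1.0, -0.2, 0.4]
opening: 0.0855
```

```bash
python3 -c "
from h import *
todelta([.576,-.2175,.10],-88)
from workcell import camera
import cv2
for n,(u,v) in dict(scene=(170,140)).items():
    a=camera(n)['img'][v:v+100,u:u+130,::-1];a=cv2.resize(a,None,fx=6,fy=6,interpolation=cv2.INTER_CUBIC);cv2.imwrite(f'pics/j_{n}.png',(255*(a/255.)**.5).astype('uint8'))
"
```

```text
pos [ 0.5803 -0.2144  0.115 ] rot [-179.38   -0.23  -87.66] q [-20.3  12.9   7.2  83.6   0.  157.4] F [-1.  -0.2  0.4] open 0.0855 t 12.8
delta cm tool [0.29 0.45 1.5 ] n rows 0.3002433231653546
rotvec deg [-0.62 -0.22  0.34]
```

View pics/j_scene.png

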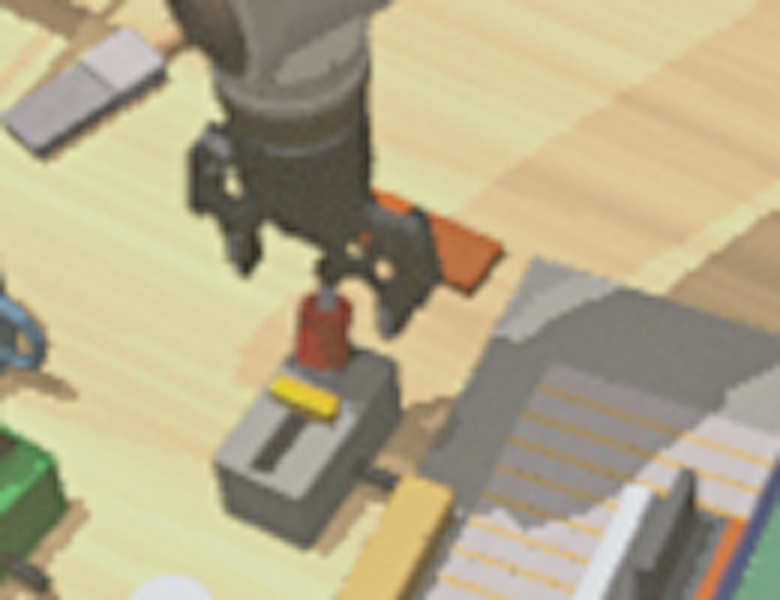

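Call:
play_rows:
  rows:
    - [0, [0.2, 0.4, 0.7], [-0.6, -0.2, 0.3]]
    - [0, [0, 0, 0.6], [0, 0, 0]]
    - [0, [0, 0, 0], [0, 0, 0]]

```text
time: 13.15
ee_pos: [0.5787, -0.2168, 0.1074]
tcp_rot: [-179.6, -0.2, -87.9]
wrist_force: [0.1, 0.2, -0.6]
opening: 0.0855
```

```bash
python3 -c "
from h import *
todelta([.576,-.2175,.10],-88)
from workcell import camera
import cv2
for n,(u,v) in dict(scene=(170,140)).items():
    a=camera(n)['img'][v:v+100,u:u+130,::-1];a=cv2.resize(a,None,fx=6,fy=6,interpolation=cv2.INTER_CUBIC);cv2.imwrite(f'pics/k_{n}.png',(255*(a/255.)**.5).astype('uint8'))
"
```

```text
pos [ 0.5787 -0.2168  0.1074] rot [-1.7964e+02 -1.6000e-01 -8.7920e+01] q [-20.5  13.1   6.6  83.1  -0.  157.4] F [ 0.1  0.2 -0.6] open 0.0855 t 13.15
delta cm tool [0.06 0.27 0.74] n rows 0.14747261719457794
rotvec deg [-0.36 -0.16  0.09]
```

View pics/k_scene.png

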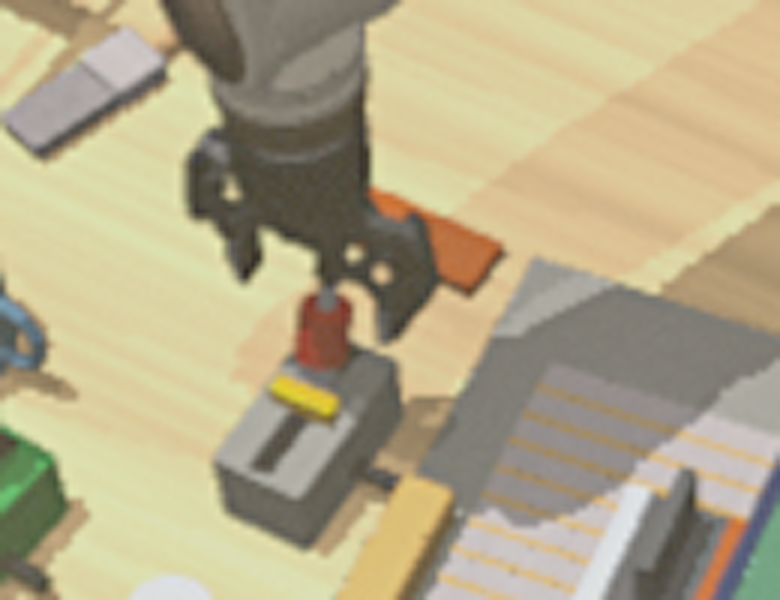

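Call:
play_rows:
  newtons: 35
  rows:
    - [0, [0, 0.2, 0.5], [-0.4, -0.2, 0.1]]
    - [0, [0, 0, 0.3], [0, 0, 0]]
    - [0, [0, 0, 0], [0, 0, 0]]

```text
time: 13.5
ee_pos: [0.577, -0.2172, 0.1002]
tcp_rot: [-180.0, 0.0, -88.0]
wrist_force: [-0.8, 0.6, -0.8]
opening: 0.0854
```

Call:
play_rows:
  rows:
    - [1, [0, 0, 0], [0, 0, 0]]
    - [1, [0, 0, 0], [0, 0, 0]]
    - [1, [0, 0, 0], [0, 0, 0]]
    - [1, [0, 0, 0], [0, 0, 0]]

```text
time: 13.9
ee_pos: [0.5772, -0.2182, 0.1008]
tcp_rot: [-179.9, -0.1, -88.1]
wrist_force: [-1.6, -9.4, 4.4]
opening: 0.03
```

```bash
python3 -c "
from h import *
todelta([.576,-.2175,.10],-88)
from workcell import camera
import cv2
for n,(u,v) in dict(scene=(170,140)).items():
    a=camera(n)['img'][v:v+100,u:u+130,::-1];a=cv2.resize(a,None,fx=6,fy=6,interpolation=cv2.INTER_CUBIC);cv2.imwrite(f'pics/l_{n}.png',(255*(a/255.)**.5).astype('uint8'))
"
```

```text
pos [ 0.5772 -0.2182  0.1008] rot [-1.7994e+02 -1.2000e-01 -8.8070e+01] q [-2.070e+01  1.340e+01  6.200e+00  8.270e+01 -1.000e-01  1.574e+02] F [-1.6 -9.4  4.4] open 0.03 t 13.9
delta cm tool [-0.08  0.11  0.08] n rows 0.02285240701261678
rotvec deg [-0.06 -0.12 -0.07]
```

View pics/l_scene.png

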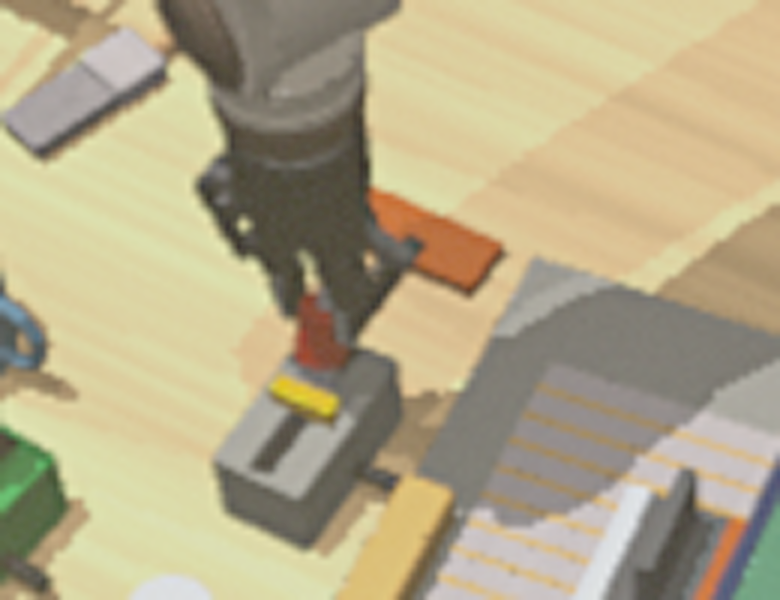

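Call:
play_rows:
  newtons: 60
  rows:
    - [1, [0, 0.2, -0.6], [0, 0, 0]]
    - [1, [0, 0.2, -0.6], [0, 0, 0]]
    - [1, [0, 0.1, -0.4], [0, 0, 0]]

```text
time: 14.25
ee_pos: [0.5717, -0.2188, 0.1164]
tcp_rot: [180.0, -0.1, -88.1]
wrist_force: [1.5, -2.4, -8.6]
opening: 0.0285
```

```bash
python3 -c "
from h import *
todelta([.5717,-.2182,.116],-88)
from workcell import camera
import cv2
for n,(u,v) in dict(scene=(170,140)).items():
    a=camera(n)['img'][v:v+100,u:u+130,::-1];a=cv2.resize(a,None,fx=6,fy=6,interpolation=cv2.INTER_CUBIC);cv2.imwrite(f'pics/m_{n}.png',(255*(a/255.)**.5).astype('uint8'))
"
```

```text
pos [ 0.5717 -0.2188  0.1164] rot [ 1.7999e+02 -1.2000e-01 -8.8090e+01] q [-2.090e+01  1.270e+01  7.100e+00  8.440e+01 -1.000e-01  1.572e+02] F [ 1.5 -2.4 -8.6] open 0.0285 t 14.25
delta cm tool [-0.06  0.    0.04] n rows 0.01124594343050623
rotvec deg [ 0.01 -0.12 -0.09]
```

View pics/m_scene.png

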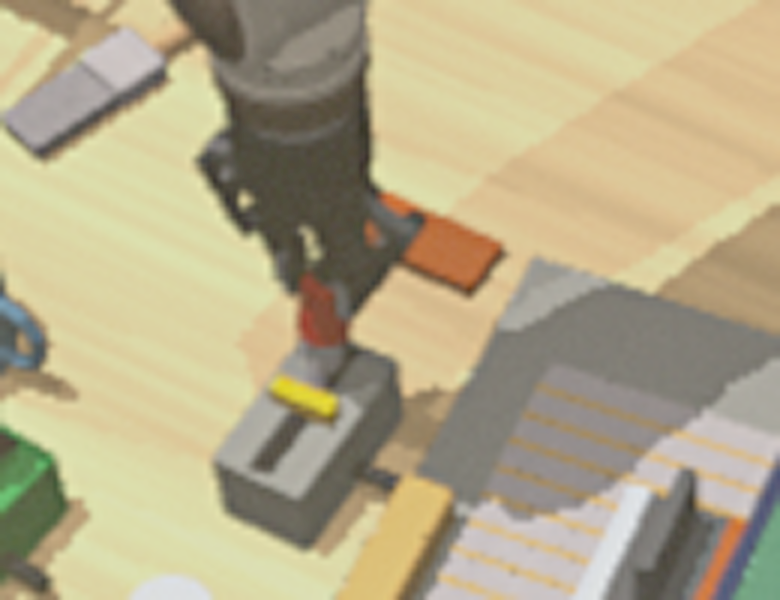

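Call:
play_rows:
  rows:
    - [1, [0, -0.5, -0.25], [-1, 0, 0]]
    - [1, [0, -0.6, -0.2], [-1, 0, 0]]
    - [1, [0, -0.6, -0.15], [-1, 0, 0]]

```text
time: 14.6
ee_pos: [0.5866, -0.2183, 0.1198]
tcp_rot: [176.6, -0.1, -88.1]
wrist_force: [-1.9, -1.7, -6.2]
opening: 0.0287
```

```bash
cat >> h.py <<'E'
def lev(px=.604,py=-.2175):
    from workcell import get_obs
    o=get_obs();Rm=R.from_euler('xyz',o["tcp_rot"],degrees=True).as_matrix()
    g=o["ee_pos"]-.008*Rm[:,2];d=g-[px,py,.03]
    print("lever ang",np.degrees(np.arctan2(d[0],d[2])).round(1),"radius",np.hypot(d[0],d[2]).round(4),"dy",d[1].round(4))
E
python3 -c "
from h import *
todelta([.5717,-.2182,.116],-88);lev()
"
```

```text
pos [ 0.5866 -0.2183  0.1198] rot [ 1.7659e+02 -7.0000e-02 -8.8140e+01] q [-19.8  18.   13.9  89.   -1.3 158.4] F [-1.9 -1.7 -6.2] open 0.0287 t 14.6
delta cm tool [-0.06  1.46  0.47] n rows 0.29213979763989617
rotvec deg [ 3.41 -0.07 -0.14]
lever ang -9.8 radius 0.0993 dy -0.0008
```

Call:
play_rows:
  rows:
    - [1, [0, -0.6, -0.2], [-1, 0, 0]]
    - [1, [0, -0.6, -0.12], [-1, 0, 0]]
    - [1, [0, -0.6, -0.08], [-1, 0, 0]]

```text
time: 14.9
ee_pos: [0.6026, -0.2178, 0.1204]
tcp_rot: [173.0, -0.0, -88.1]
wrist_force: [1.5, -7.3, -6.0]
opening: 0.0275
```

```bash
python3 -c "
from h import *
todelta([.6382,-.2155,.116],-88);lev()
"
```

```text
pos [ 0.6026 -0.2178  0.1204] rot [ 1.7302e+02 -4.0000e-02 -8.8110e+01] q [-18.7  24.   21.3  93.9  -2.5 159.5] F [ 1.5 -7.3 -6. ] open 0.0275 t 14.9
delta cm tool [-0.12 -3.59 -0.  ] n rows 0.7188674564058899
rotvec deg [ 6.98 -0.04 -0.11]
lever ang -0.3 radius 0.0983 dy -0.0003
```

Call:
play_rows:
  rows:
    - [1, [0.05, -0.6, -0.22], [-1, 0, 0]]
    - [1, [0.05, -0.6, -0.12], [-1, 0, 0]]
    - [1, [0, -0.6, -0.06], [-1, 0, 0]]

```text
time: 15.2
ee_pos: [0.6215, -0.2178, 0.1229]
tcp_rot: [169.9, -0.0, -88.1]
wrist_force: [0.1, 0.4, -0.3]
opening: -0.0001
```

```bash
python3 -c "
from h import *
todelta([.6382,-.2155,.116],-88);lev()
from workcell import camera
import cv2
for n,(u,v) in dict(scene=(170,140)).items():
    a=camera(n)['img'][v:v+100,u:u+130,::-1];a=cv2.resize(a,None,fx=6,fy=6,interpolation=cv2.INTER_CUBIC);cv2.imwrite(f'pics/n_{n}.png',(255*(a/255.)**.5).astype('uint8'))
"
```

```text
pos [ 0.6215 -0.2178  0.1229] rot [ 1.699e+02 -2.000e-02 -8.810e+01] q [-17.8  30.3  29.9  99.1  -3.4 160.6] F [ 0.1  0.4 -0.3] open -0.0001 t 15.2
delta cm tool [-0.18 -1.77  0.38] n rows 0.35488985932003175
rotvec deg [10.1  -0.02 -0.1 ]
lever ang 10.6 radius 0.1025 dy -0.0003
```

View pics/n_scene.png

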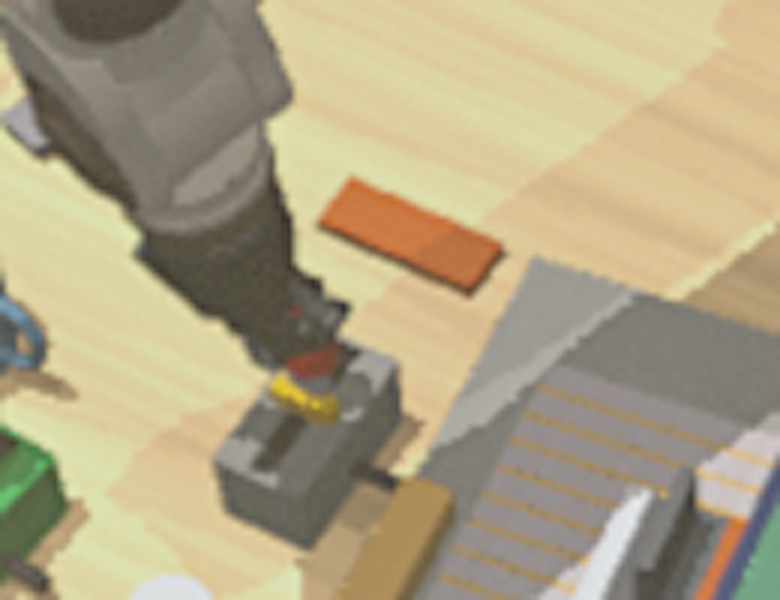

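Call:
play_rows:
  rows:
    - [1, [0, -0.5, -1], [0, 0, 0]]
    - [1, [0, -0.5, -3], [0, 0, 0]]
    - [1, [0, 0, -4], [0, 0, 0]]
    - [0.5, [0, 0, -3], [3, 0, 0]]
    - [0, [0, 0, 0], [3, 0, 0]]
    - [0, [0, 0, 0], [3, 0, 0]]

```text
time: 15.85
ee_pos: [0.6537, -0.2153, 0.2304]
tcp_rot: [179.0, 0.1, -87.9]
wrist_force: [0.7, 1.1, 0.3]
opening: 0.0432
```

```bash
python3 -c "
from h import *
todelta([.6382,-.2155,.116],-88);lev()
from workcell import camera
import cv2
for n,(u,v) in dict(scene=(170,140),top=(280,130)).items():
    a=camera(n)['img'][v:v+100,u:u+130,::-1];a=cv2.resize(a,None,fx=6,fy=6,interpolation=cv2.INTER_CUBIC);cv2.imwrite(f'pics/o_{n}.png',(255*(a/255.)**.5).astype('uint8'))
"
```

```text
pos [ 0.6537 -0.2153  0.2304] rot [ 1.7895e+02  1.2000e-01 -8.7950e+01] q [-18.1  27.6  38.8 102.3  -0.2 159.8] F [0.7 1.1 0.3] open 0.0432 t 15.85
delta cm tool [-1.000e-02  1.340e+00  1.147e+01] n rows 2.2936140031740004
rotvec deg [1.05 0.12 0.05]
lever ang 13.4 radius 0.2143 dy 0.0022
```

View pics/o_scene.png

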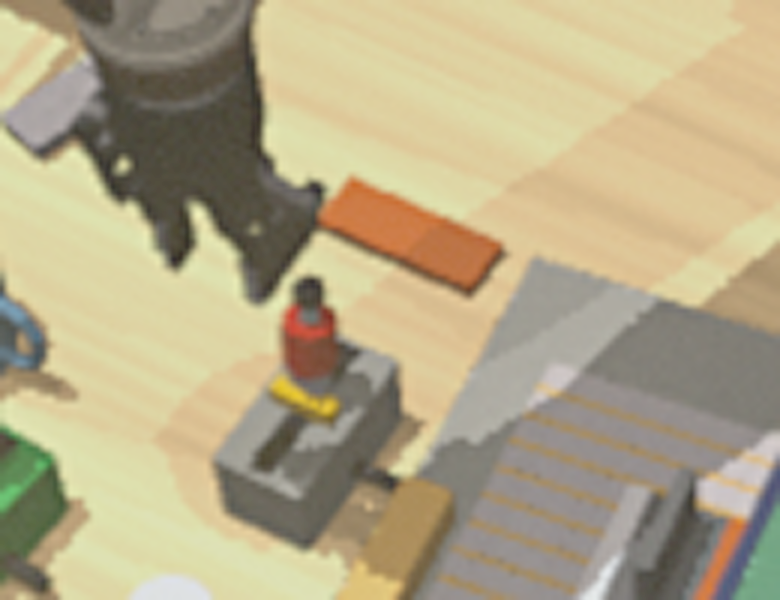

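View pics/o_top.png

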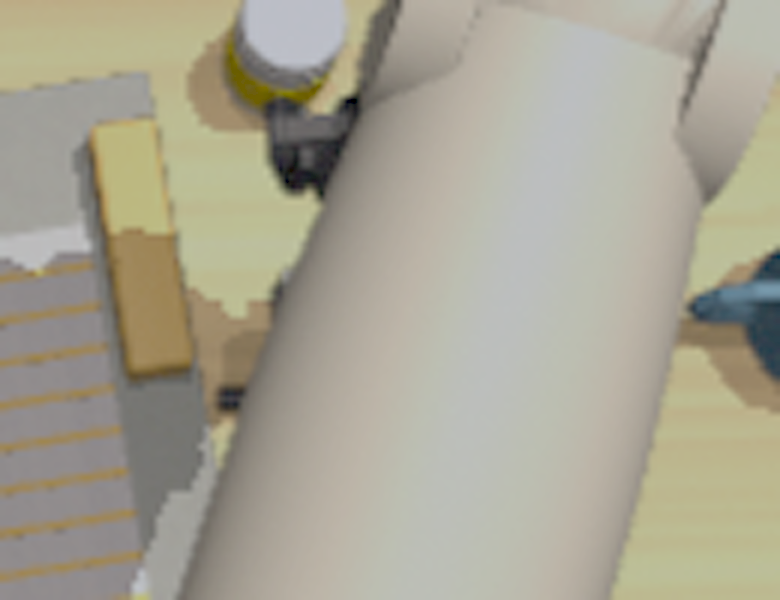

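```bash
python3 -c "
from h import *
f=lambda p:((proj('scene',p)[0]-[170,140])*6+2.5).round(0)
c,s=np.cos(.04),np.sin(.04)
for a in (-20,-15,-10,-5,0,20):
  t=np.radians(a);P=lambda r,dx=0:[.605+c*(r*np.sin(t)),-.2175+s*r*np.sin(t),.03+r*np.cos(t)]
  print(a,'cap',f(P(.116)),'collar top lift0',f(P(.095)),'bot',f(P(.06)),'l16 top',f(P(.111)),'bot',f(P(.076)))
"
```

```text
-20 cap [328. 270.] collar top lift0 [324. 301.] bot [318. 351.] l16 top [327. 278.] bot [321. 328.]
-15 cap [318. 279.] collar top lift0 [316. 308.] bot [313. 356.] l16 top [318. 286.] bot [315. 334.]
-10 cap [308. 290.] collar top lift0 [308. 317.] bot [309. 361.] l16 top [308. 296.] bot [309. 341.]
-5 cap [299. 301.] collar top lift0 [301. 326.] bot [304. 367.] l16 top [299. 307.] bot [302. 348.]
0 cap [289. 314.] collar top lift0 [293. 337.] bot [299. 373.] l16 top [290. 319.] bot [296. 357.]
20 cap [252. 374.] collar top lift0 [263. 385.] bot [280. 404.] l16 top [255. 376.] bot [272. 395.]
```

```bash
python3 -c "
from h import *
f=lambda p:((proj('scene',p)[0]-[170,140])*6+2.5).round(0)
for dx in (-.011,0,.011):
  print('l',dx,f([.5772+dx,-.2182,.092]),'k open',f([.5787+dx,-.2168,.109]),'o closed43',f([.6537+dx,-.2153,.2304-.006]))
"
python3 - <<'E'
import cv2
a=cv2.imread('pics/l_scene.png')[180:420,200:440];cv2.imwrite('pics/l2.png',cv2.resize(a,(720,720),interpolation=cv2.INTER_CUBIC))
E
```

```text
l -0.011 [335. 322.] k open [333. 307.] o closed43 [238. 276.]
l 0 [325. 336.] k open [323. 321.] o closed43 [226. 291.]
l 0.011 [314. 350.] k open [312. 335.] o closed43 [214. 306.]
```

View pics/l2.png

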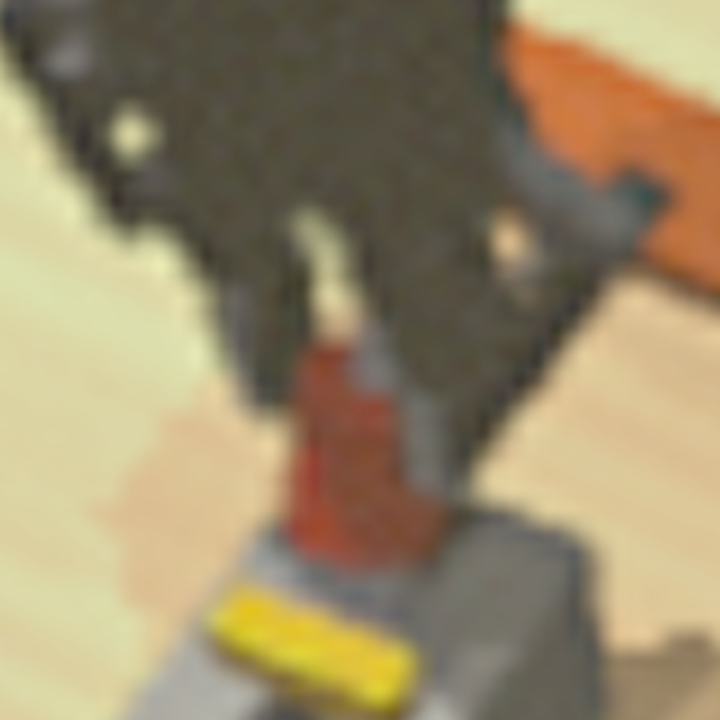

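Call:
play_rows:
  rows:
    - [0, [0.2, 3.5, 1], [0.5, 0.1, 0]]
    - [0, [0, 3.3, 1], [0.5, 0, 0]]
    - [0, [0, 0, 0], [0, 0, 0]]

```text
time: 16.25
ee_pos: [0.5814, -0.2192, 0.2068]
tcp_rot: [179.3, 0.2, -88.0]
wrist_force: [0.6, 0.6, 0.8]
opening: 0.0851
```

```bash
python3 -c "
from h import *
todelta([.584,-.2185,.10],-88);lev()
from workcell import camera
import cv2
for n,(u,v) in dict(scene=(170,140),top=(280,130)).items():
    a=camera(n)['img'][v:v+100,u:u+130,::-1];a=cv2.resize(a,None,fx=6,fy=6,interpolation=cv2.INTER_CUBIC);cv2.imwrite(f'pics/p_{n}.png',(255*(a/255.)**.5).astype('uint8'))
"
```

```text
pos [ 0.5814 -0.2192  0.2068] rot [179.3    0.19 -87.95] q [-2.060e+01  1.560e+01  2.060e+01  9.570e+01 -1.000e-01  1.573e+02] F [0.6 0.6 0.8] open 0.0851 t 16.25
delta cm tool [-0.03 -0.4  10.67] n rows 2.1344590246364348
rotvec deg [0.7  0.19 0.05]
lever ang -7.0 radius 0.1861 dy -0.0017
```

View pics/p_scene.png

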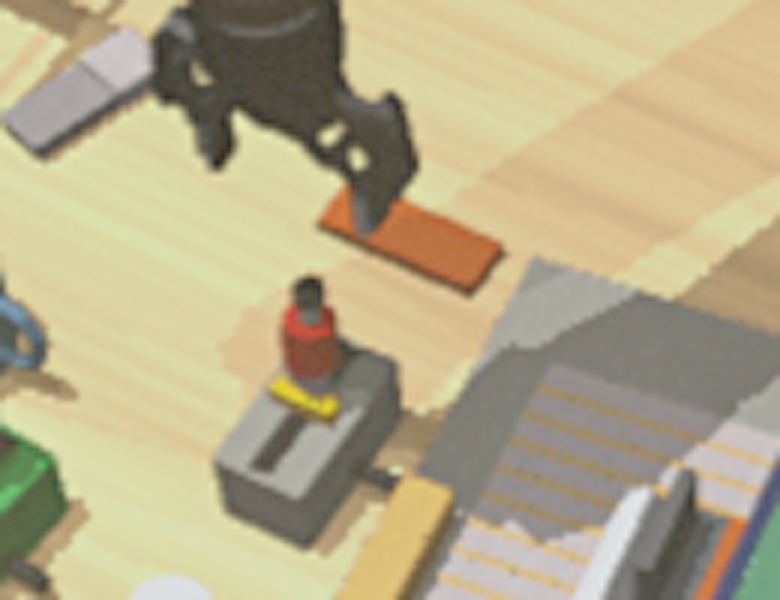

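Call:
play_rows:
  newtons: 60
  rows:
    - [0, [0, -0.1, 3], [0.7, 0.2, 0]]
    - [0, [0, 0, 3], [0, 0, 0]]
    - [0, [0, 0, 3], [0, 0, 0]]
    - [0, [0, 0, 0.8], [0, 0, 0]]
    - [0, [0, 0, 0], [0, 0, 0]]

```text
time: 16.85
ee_pos: [0.5956, -0.2209, 0.1155]
tcp_rot: [-179.1, -0.4, -87.8]
wrist_force: [0.1, -0.8, -0.1]
opening: 0.0857
```

```bash
python3 -c "
from h import *
todelta([.584,-.2185,.10],-88);lev()
"
```

```text
pos [ 0.5956 -0.2209  0.1155] rot [-179.13   -0.38  -87.81] q [-20.3  14.9   9.6  83.8  -0.  157.5] F [ 0.1 -0.8 -0.1] open 0.0857 t 16.85
delta cm tool [-0.29  1.17  1.53] n rows 0.3058586777169978
rotvec deg [-0.87 -0.38  0.19]
lever ang -5.2 radius 0.0939 dy -0.0033
```

Call:
play_rows:
  rows:
    - [0, [-0.2, 0.7, 0.3], [-0.9, -0.4, 0.2]]
    - [0, [0, 0.5, 0.5], [0, 0, 0]]
    - [0, [0, 0, 0.3], [0, 0, 0]]
    - [0, [0, 0, 0], [0, 0, 0]]

```text
time: 17.25
ee_pos: [0.5855, -0.2199, 0.1085]
tcp_rot: [-179.8, -0.1, -88.0]
wrist_force: [-0.7, 0.7, -0.2]
opening: 0.0856
```

```bash
python3 -c "
from h import *
todelta([.584,-.2185,.10],-88);lev()
"
```

```text
pos [ 0.5855 -0.2199  0.1085] rot [-1.7983e+02 -7.0000e-02 -8.8000e+01] q [-20.6  14.4   8.3  83.7  -0.  157.4] F [-0.7  0.7 -0.2] open 0.0856 t 17.25
delta cm tool [-0.14  0.15  0.85] n rows 0.16981242306587163
rotvec deg [-0.17 -0.07 -0.  ]
lever ang -12.1 radius 0.0885 dy -0.0024
```

Call:
play_rows:
  rows:
    - [0, [-0.1, 0.2, 0.4], [-0.2, 0, 0]]
    - [0, [0, 0.1, 0.3], [0, 0, 0]]
    - [0, [0, 0, 0], [0, 0, 0]]
    - [1, [0, 0, 0], [0, 0, 0]]
    - [1, [0, 0, 0], [0, 0, 0]]
    - [1, [0, 0, 0], [0, 0, 0]]
    - [1, [0, 0, 0], [0, 0, 0]]
    - [1, [0, 0, 0], [0, 0, 0]]

```text
time: 18.05
ee_pos: [0.5826, -0.2187, 0.1027]
tcp_rot: [-179.9, -0.1, -88.0]
wrist_force: [-0.4, 2.1, 0.7]
opening: 0.0293
```

```bash
python3 -c "
from h import *
todelta([.584,-.2185,.10],-88);lev()
from workcell import camera
import cv2
for n,(u,v) in dict(scene=(190,160)).items():
    a=camera(n)['img'][v:v+60,u:u+80,::-1];a=cv2.resize(a,None,fx=10,fy=10,interpolation=cv2.INTER_CUBIC);cv2.imwrite(f'pics/q_{n}.png',(255*(a/255.)**.4).astype('uint8'))
"
```

```text
pos [ 0.5826 -0.2187  0.1027] rot [-1.7992e+02 -7.0000e-02 -8.7990e+01] q [-20.6  14.1   7.2  83.1  -0.  157.4] F [-0.4  2.1  0.7] open 0.0293 t 18.05
delta cm tool [-0.01 -0.14  0.27] n rows 0.054527095893453725
rotvec deg [-0.08 -0.07  0.01]
lever ang -14.9 radius 0.0835 dy -0.0012
```

View pics/q_scene.png

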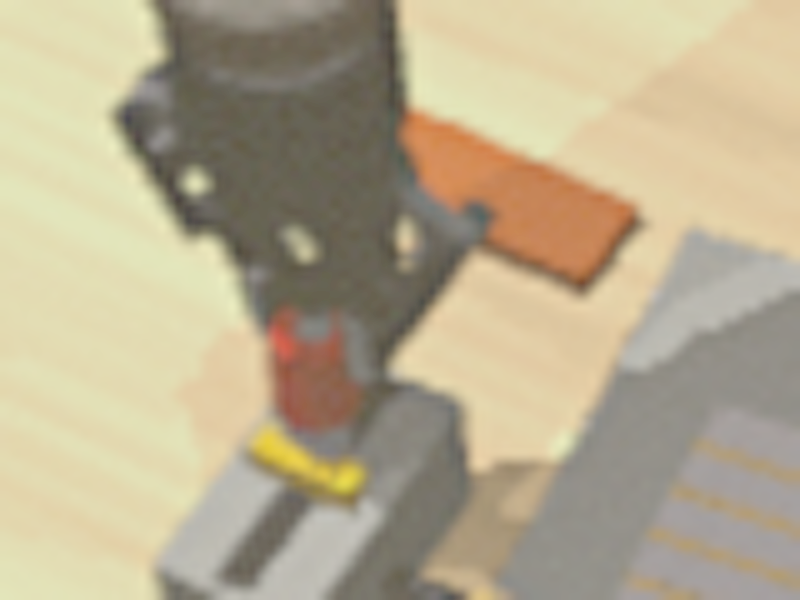

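Call:
play_rows:
  newtons: 80
  rows:
    - [1, [0, 0.1, -0.6], [0, 0, 0]]
    - [1, [0, 0.1, -0.5], [0, 0, 0]]
    - [1, [0, 0.1, -0.4], [0, 0, 0]]

```text
time: 18.4
ee_pos: [0.5788, -0.2186, 0.1149]
tcp_rot: [179.9, 0.0, -88.0]
wrist_force: [8.1, -2.7, -38.2]
opening: 0.0292
```

```bash
cat >> h.py <<'E'
def snap(name):
    from workcell import camera
    import cv2
    a=camera('scene')['img'][160:220,190:270,::-1];a=cv2.resize(a,None,fx=10,fy=10,interpolation=cv2.INTER_CUBIC);cv2.imwrite(f'pics/{name}.png',(255*(a/255.)**.4).astype('uint8'))
E
python3 -c "
from h import *
todelta([.584,-.2185,.10],-88);lev();snap('r')
"
```

```text
pos [ 0.5788 -0.2186  0.1149] rot [ 1.7986e+02  1.0000e-02 -8.7990e+01] q [-2.070e+01  1.380e+01  8.200e+00  8.460e+01 -1.000e-01  1.573e+02] F [  8.1  -2.7 -38.2] open 0.0292 t 18.4
delta cm tool [ 0.01 -0.52  1.49] n rows 0.2983926578511069
rotvec deg [0.14 0.01 0.01]
lever ang -15.2 radius 0.0963 dy -0.0011
```

View pics/r.png

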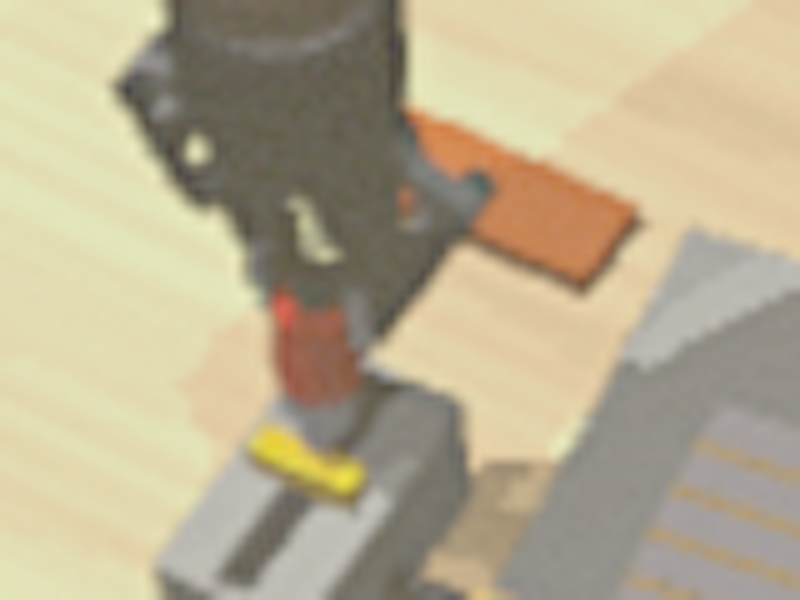

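Call:
play_rows:
  rows:
    - [1, [0, -0.5, 0], [-1, 0, 0]]
    - [1, [0, -0.6, -0.1], [-1, 0, 0]]
    - [1, [0, -0.6, -0.1], [-1, 0, 0]]

```text
time: 18.75
ee_pos: [0.5925, -0.2183, 0.1141]
tcp_rot: [176.3, 0.1, -88.1]
wrist_force: [-4.7, 0.2, -5.1]
opening: 0.0285
```

```bash
python3 -c "
from h import *
todelta([.584,-.2185,.10],-88);lev();snap('s')
"
```

```text
pos [ 0.5925 -0.2183  0.1141] rot [ 1.763e+02  7.000e-02 -8.806e+01] q [-19.6  19.2  14.7  89.   -1.3 158.5] F [-4.7  0.2 -5.1] open 0.0285 t 18.75
delta cm tool [-0.01  0.76  1.47] n rows 0.2931403281474456
rotvec deg [ 3.7   0.07 -0.06]
lever ang -6.8 radius 0.0928 dy -0.0008
```

View pics/s.png

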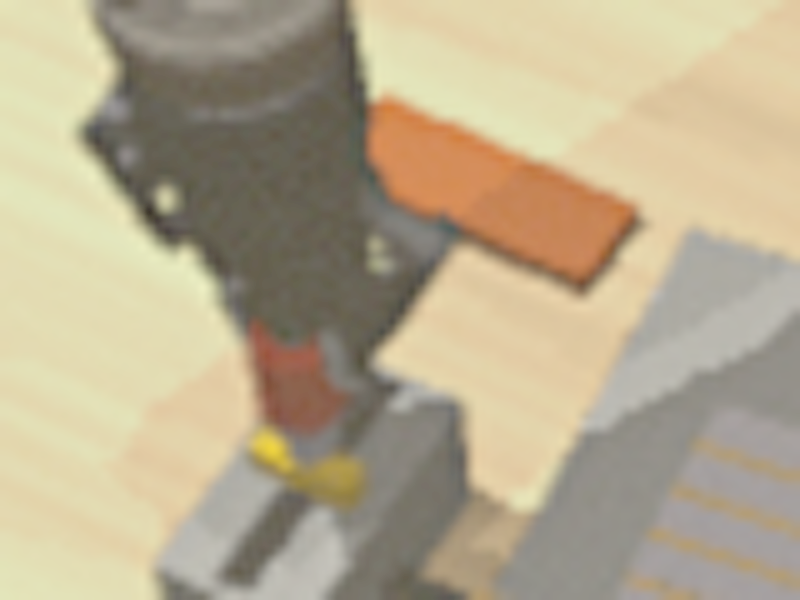

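Call:
play_rows:
  rows:
    - [1, [0, 0, -0.4], [0, 0, 0]]
    - [1, [0, -0.4, -0.2], [-1, 0, 0]]

```text
time: 19.0
ee_pos: [0.595, -0.2182, 0.1168]
tcp_rot: [174.8, 0.1, -88.1]
wrist_force: [-4.0, -1.3, -15.4]
opening: 0.0289
```

```bash
python3 -c "
from h import *
todelta([.584,-.2185,.10],-88);lev();snap('t')
"
```

```text
pos [ 0.595  -0.2182  0.1168] rot [ 1.7484e+02  1.4000e-01 -8.8070e+01] q [-19.3  21.   17.3  91.1  -1.7 158.8] F [ -4.   -1.3 -15.4] open 0.0289 t 19.0
delta cm tool [-0.01  0.95  1.78] n rows 0.35507870980086265
rotvec deg [ 5.16  0.14 -0.06]
lever ang -5.0 radius 0.0952 dy -0.0007
```

View pics/t.png

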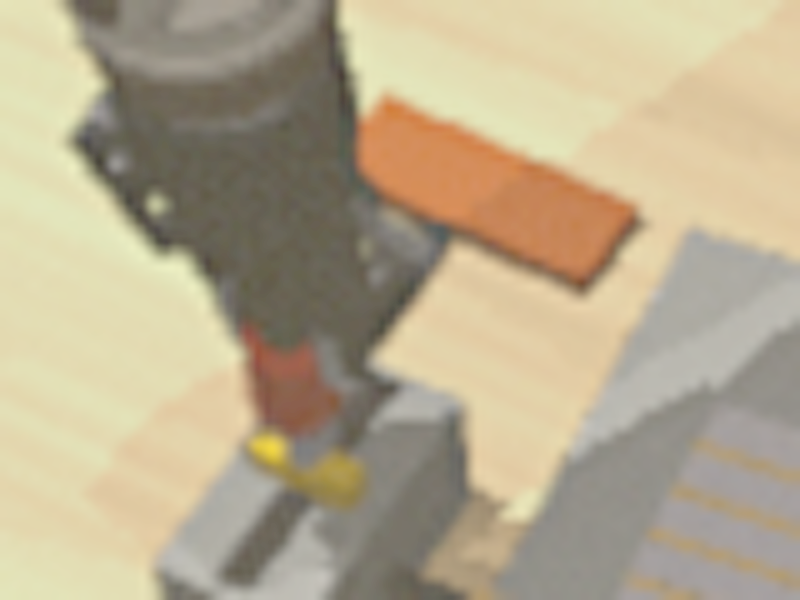

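Call:
play_rows:
  rows:
    - [1, [0, -0.6, -0.2], [-1, 0, 0]]
    - [1, [0, -0.6, -0.2], [-1, 0, 0]]

```text
time: 19.25
ee_pos: [0.6045, -0.218, 0.1172]
tcp_rot: [172.3, 0.2, -88.1]
wrist_force: [-3.9, -1.4, -5.5]
opening: 0.0282
```

```bash
python3 -c "
from h import *
todelta([.584,-.2185,.10],-88);lev();snap('u')
"
```

```text
pos [ 0.6045 -0.218   0.1172] rot [172.32   0.21 -88.11] q [-18.7  25.1  22.4  94.6  -2.5 159.6] F [-3.9 -1.4 -5.5] open 0.0282 t 19.25
delta cm tool [-0.01  1.81  1.98] n rows 0.39571039417188786
rotvec deg [ 7.68  0.21 -0.1 ]
lever ang 1.0 radius 0.0951 dy -0.0005
```

View pics/u.png

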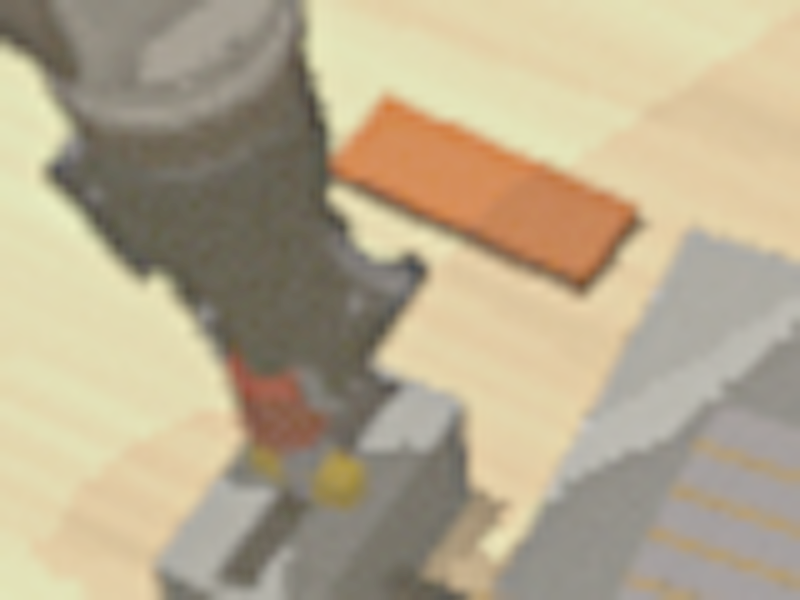

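Call:
play_rows:
  rows:
    - [1, [0, -0.5, -0.25], [-1, 0, 0]]
    - [1, [0, -0.5, -0.2], [-1, 0, 0]]

```text
time: 19.5
ee_pos: [0.6125, -0.2178, 0.1168]
tcp_rot: [169.8, 0.3, -88.1]
wrist_force: [-8.2, -0.3, -17.4]
opening: 0.0288
```

```bash
python3 -c "
from h import *
todelta([.584,-.2185,.10],-88);lev();snap('v')
"
```

```text
pos [ 0.6125 -0.2178  0.1168] rot [169.8    0.3  -88.08] q [-18.1  29.1  27.5  98.1  -3.2 160.2] F [ -8.2  -0.3 -17.4] open 0.0288 t 19.5
delta cm tool [-0.01  2.51  2.16] n rows 0.5021400386265908
rotvec deg [10.2   0.3  -0.05]
lever ang 6.0 radius 0.0952 dy -0.0003
```

View pics/v.png

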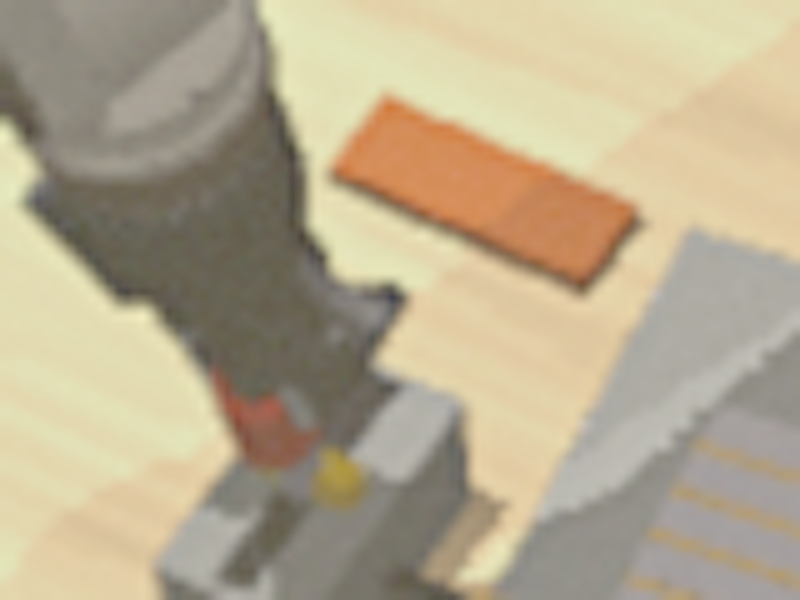

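Call:
play_rows:
  rows:
    - [1, [0, -0.6, -0.15], [-1.5, 0, 0]]
    - [1, [0, -0.6, -0.1], [-1.5, 0, 0]]
    - [1, [0, -0.6, -0.1], [-1.5, 0, 0]]

```text
time: 19.85
ee_pos: [0.6282, -0.2174, 0.1144]
tcp_rot: [164.9, 0.4, -88.1]
wrist_force: [-10.2, -0.8, -15.9]
opening: 0.0287
```

```bash
python3 -c "
from h import *
todelta([.584,-.2185,.10],-88);lev();snap('w')
"
```

```text
pos [ 0.6282 -0.2174  0.1144] rot [164.86   0.41 -88.12] q [-17.1  37.5  38.5 105.5  -4.5 161.5] F [-10.2  -0.8 -15.9] open 0.0287 t 19.85
delta cm tool [-0.02  3.89  2.54] n rows 0.7777700904489849
rotvec deg [15.14  0.43 -0.06]
lever ang 15.9 radius 0.0958 dy 0.0002
```

View pics/w.png

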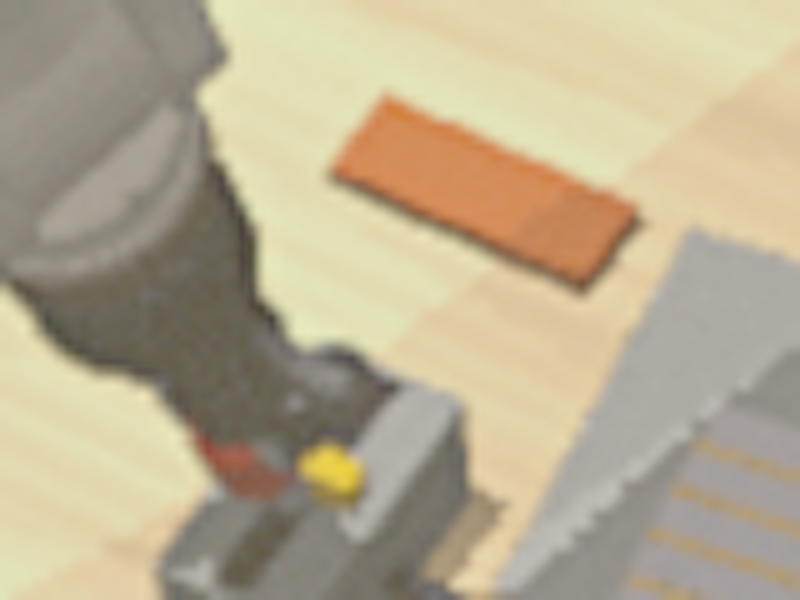

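Call:
play_rows:
  rows:
    - [1, [0, -0.5, -0.05], [-1, 0, 0]]
    - [1, [0, -0.5, -0.05], [-1, 0, 0]]

```text
time: 20.1
ee_pos: [0.6335, -0.2171, 0.1136]
tcp_rot: [162.2, 0.5, -88.2]
wrist_force: [-42.2, 0.3, -5.7]
opening: 0.0285
```

```bash
python3 -c "
from h import *
todelta([.584,-.2185,.10],-88);lev();snap('x')
"
```

```text
pos [ 0.6335 -0.2171  0.1136] rot [162.21   0.52 -88.16] q [-16.7  42.   44.6 109.7  -5.1 162.2] F [-42.2   0.3  -5.7] open 0.0285 t 20.1
delta cm tool [-0.01  4.3   2.81] n rows 0.8598149480261871
rotvec deg [17.79  0.54 -0.08]
lever ang 19.3 radius 0.0966 dy 0.0004
```

View pics/x.png

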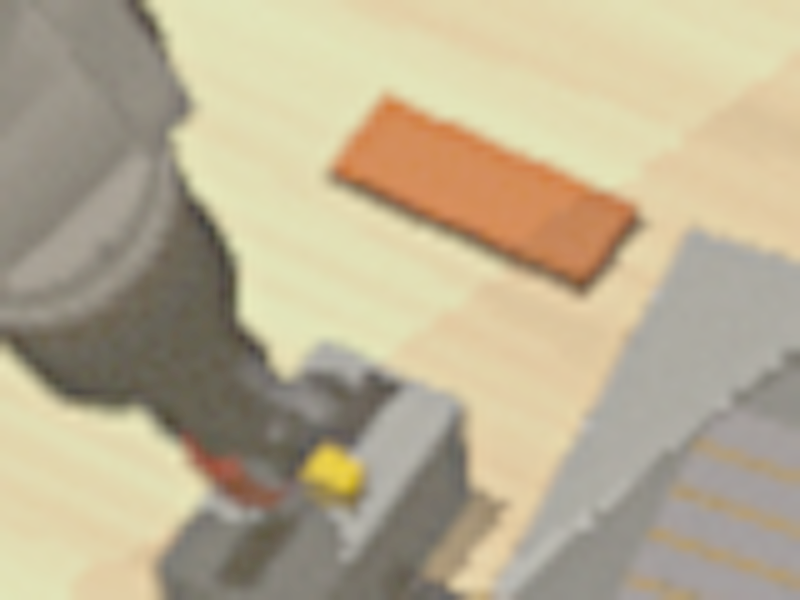

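Call:
play_rows:
  rows:
    - [0.5, [0, 0, 0.3], [0, 0, 0]]
    - [0.2, [0, 0, 0], [0, 0, 0]]
    - [0.2, [0, 0, 0], [0, 0, 0]]
    - [0.2, [0, 0, 0], [0, 0, 0]]

```text
time: 20.55
ee_pos: [0.6338, -0.2178, 0.1163]
tcp_rot: [162.8, 0.4, -88.2]
wrist_force: [-0.5, 0.5, 0.2]
opening: 0.068
```

```bash
python3 -c "
from h import *
todelta([.584,-.2185,.10],-88);lev();snap('y')
"
```

```text
pos [ 0.6338 -0.2178  0.1163] rot [162.82   0.44 -88.23] q [-16.8  41.3  44.  109.2  -5.  162.1] F [-0.5  0.5  0.2] open 0.068 t 20.55
delta cm tool [-0.07  4.28  3.03] n rows 0.8558322843572173
rotvec deg [17.18  0.47 -0.16]
lever ang 18.9 radius 0.0993 dy -0.0002
```

View pics/y.png

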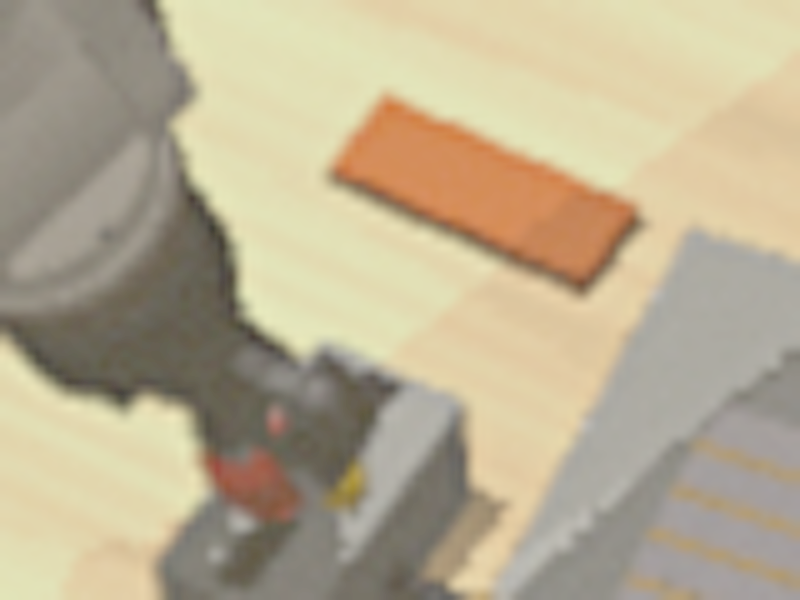

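Collar dropped; back out along the tool axis.

Call:
play_rows:
  rows:
    - [0.1, [0, 0, -1], [0, 0, 0]]
    - [0, [0, 0, -3], [0, 0, 0]]
    - [0, [0, 0, -4], [0, 0, 0]]
    - [0, [0, 0, -4], [2, 0, 0]]
    - [0, [0, 4, -2], [5, 0, 0]]
    - [0, [0, 4.5, 0], [5, 0, 0]]
    - [0, [0, 4.5, 0], [4, 0, 0]]
    - [0, [0, 4.5, 0], [0, 0, 0]]
    - [0, [0, 4.5, 0], [0, 0, 0]]
    - [0, [0, 4.5, 0], [0, 0, 0]]
    - [0, [0, 0, 0], [0, 0, 0]]

```text
time: 21.7
ee_pos: [0.4595, -0.2237, 0.2624]
tcp_rot: [173.5, 0.3, -88.1]
wrist_force: [-0.1, 0.2, 0.2]
opening: 0.0855
```

```bash
python3 -c "
from h import *
todelta([.584,-.2185,.10],-88);lev()
from workcell import camera
import cv2
for n,(u,v) in dict(scene=(160,160),top=(220,130)).items():
    a=camera(n)['img'][v:v+90,u:u+130,::-1];a=cv2.resize(a,None,fx=6,fy=6,interpolation=cv2.INTER_CUBIC);cv2.imwrite(f'pics/z_{n}.png',(255*(a/255.)**.5).astype('uint8'))
"
```

```text
pos [ 0.4595 -0.2237  0.2624] rot [173.45   0.31 -88.1 ] q [-24.4   7.   16.5 105.6  -2.6 153.8] F [-0.1  0.2  0.2] open 0.0855 t 21.7
delta cm tool [ -0.02 -14.23  14.71] n rows 2.94180066595153
rotvec deg [ 6.55  0.31 -0.09]
lever ang -30.9 radius 0.2799 dy -0.0062
```

View pics/z_scene.png

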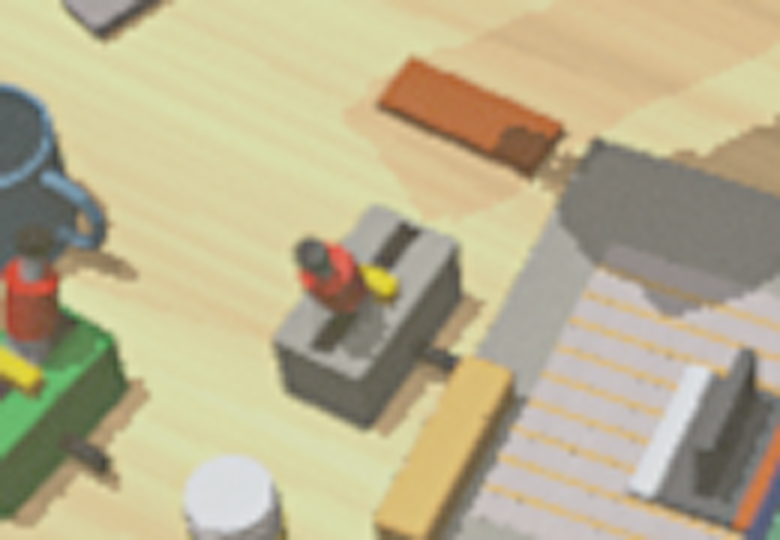

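View pics/z_top.png

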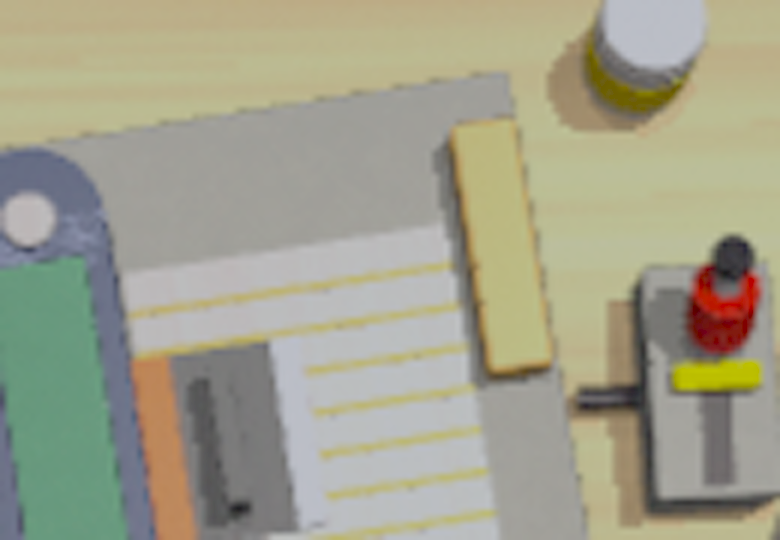

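```bash
python3 - <<'E'
from h import *
c,s=np.cos(.04),np.sin(.04)
for n,uv,off in (("scene",(313,252),(160,160)),("top",(733,258),(220,130))):
  for a in (5,10,15,18,20):
    t=np.radians(a);r=.118;P=[.604+c*r*np.sin(t),-.2175+s*r*np.sin(t),.03+r*np.cos(t)]
    print(n,a,((proj(n,P)[0]-off)*6+2.5).round(0),"seen",uv)
    r=.095;P=[.604+c*r*np.sin(t),-.2175+s*r*np.sin(t),.03+r*np.cos(t)];print("   collar top",((proj(n,P)[0]-off)*6+2.5).round(0))
E
python3 - <<'E'
import cv2
a=cv2.imread('pics/z_scene.png')[190:350,240:480];cv2.imwrite('pics/z2.png',cv2.resize(a,None,fx=3,fy=3,interpolation=cv2.INTER_CUBIC))
a=cv2.imread('pics/z_top.png')[200:400,600:780];cv2.imwrite('pics/z3.png',cv2.resize(a,None,fx=3,fy=3,interpolation=cv2.INTER_CUBIC))
E
```

```text
scene 5 [340. 204.] seen (313, 252)
   collar top [346. 226.]
scene 10 [330. 219.] seen (313, 252)
   collar top [338. 238.]
scene 15 [321. 235.] seen (313, 252)
   collar top [331. 251.]
scene 18 [316. 245.] seen (313, 252)
   collar top [327. 259.]
scene 20 [312. 251.] seen (313, 252)
   collar top [324. 264.]
top 5 [735. 319.] seen (733, 258)
   collar top [728. 333.]
top 10 [732. 297.] seen (733, 258)
   collar top [726. 315.]
top 15 [730. 275.] seen (733, 258)
   collar top [724. 298.]
top 18 [728. 263.] seen (733, 258)
   collar top [722. 288.]
top 20 [727. 254.] seen (733, 258)
   collar top [721. 282.]
```

View pics/z2.png

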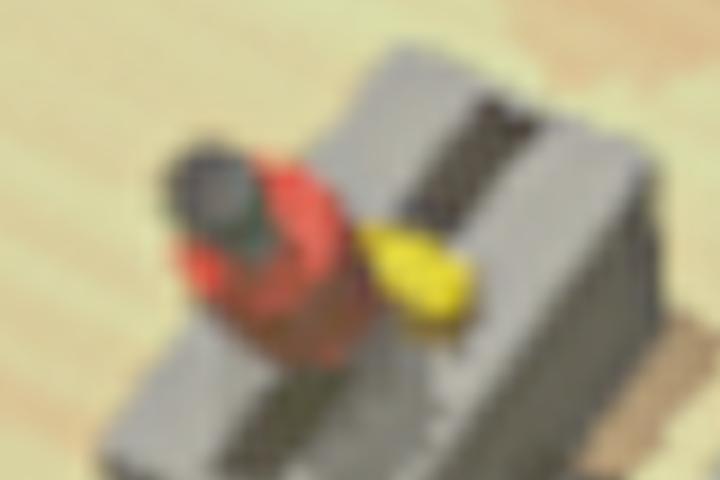

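View pics/z3.png

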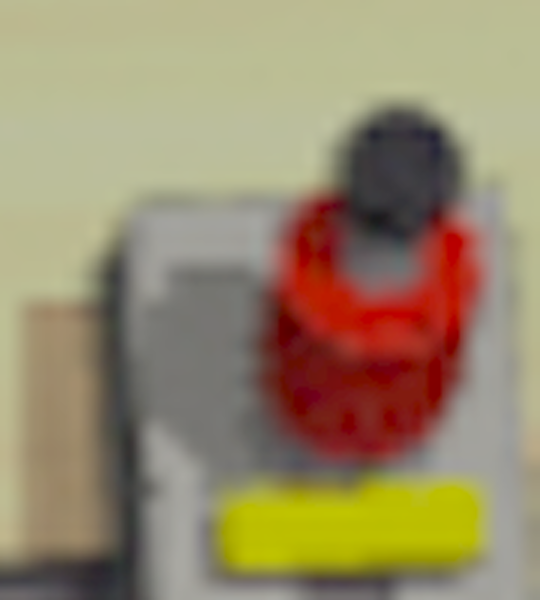

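```bash
python3 - <<'E'
from workcell import camera
import cv2
a=camera('top')['img'][160:235,225:300,::-1];a=cv2.resize(a,None,fx=8,fy=8,interpolation=cv2.INTER_CUBIC);cv2.imwrite('pics/fin.png',(255*(a/255.)**.5).astype('uint8'))
E
```

```text
(no output)
```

View pics/fin.png

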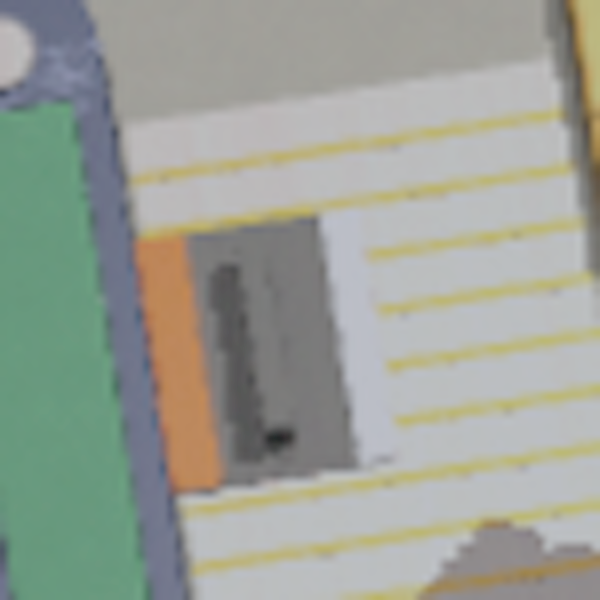

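```bash
python3 -c "
from workcell import job_done,get_obs
print(get_obs()['time'],get_obs()['wrist_force']);print(job_done())"
```

```text
21.85 [ 1.22811351 -0.5089209  -0.71986445]
the job is handed in; nothing more can be done
None
```

I turned the bracket half way round, set it rib up on the magnet plate with its rusty edge against the belt, and let go. I then lifted the collar, swung the lever to its other end and let the collar drop. I handed the job in at 21.85 s; it reported no verdict.

**What went wrong on the way**
- **First collar grip slipped:** the fingers were slightly ahead of the lever, slid off part-way through the swing and left the lever short of the end. I gripped again 5 to 10 mm closer to the robot, and that time the lever reached its stop, pushing back with about 42 N.
- **Sag while turning:** the arm dropped about 5 cm and tilted 4° during the half turn of the bracket. Nothing was touched, and I corrected it before setting the bracket down.

**Last checks**
- **Bracket:** the last top picture shows no visible gap to the belt. The bracket's edges are parallel to the plate's stripes to within a fraction of a degree. A corner fit made just after letting go disagreed slightly, putting the raw edge about 2 mm off the belt and 0.8° out; both values are inside the limits.
- **Position along the belt:** the bracket's middle is about 13 mm from the belt's middle.
- **Lever:** the cap's position in both pictures puts the lever about 19 to 20° over towards "on" (limit about 14°). The collar looks down in both pictures.
- **Other things:** the stick, can and offcut look unmoved in the last pictures; I did not measure the hammer, brush, mug and clamp again. The arm stood clear of everything.

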